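Turn the pasta stamp over and park it under the drying rack

ROBOT

A 6-joint arm with a two-finger parallel gripper is mounted at the origin on the work surface. World frame = base frame: x ahead of the robot, y to its left, z up, the work surface at z = 0. Lengths are in m, angles in rad, forces in N, time in s.
With the tool pointing down it reaches from about 0.425 to 1.125 m from the base axis. Payload 14.9 kg.
Tool frame: the origin (TCP) lies at the very end of the fingers, on their centre line; the grasp point (between the pads) lies grip_point_offset behind it (grip_point_offset is the distance from the TCP to the grasp point, in m); z points along the fingers, y is the direction in which the jaws open and shut (so a half turn about z gives the same grasp; the last joint's range is limited). The gripper opens to 91 mm and grips with 3 to 60 N. Pads are 32 mm wide; open, the fingers measure 118 mm over their backs; the gripper's body (76 mm by 178 mm) begins 60 mm behind the grasp point.
Start: joints at [-1.21, 0.379, 1.734, -0, 1.028, -0.033], TCP at [0.269, -0.646, 0.214] pointing down, gripper open.
Joint ranges: [-2.77, 2.77], [-0.74, 2.19], [0, 2.66], [-1.06, 4.2], [0.31, 2.87], [-3.08, 3.08]. Speed limits (rad/s): [1.89, 1.89, 2.39, 3.14, 3.14, 3.14].

INTERFACE

Orientations are given as a unit quaternion [w, x, y, z].
In Python, from workcell import observe, read_camera, close_job, grip_point_offset gives the robot as it stands.
- The arm moves only by the tool carry_out, never from a script. Its argument "steps" is a list of rows, each a list of 3 entries, a list of its own where there are three numbers: the shift along the tool's x, y, z in mm, then the turn, a rotation vector about the tool's x, y, z in degrees, then the finger opening in mm, from 0 to 91.2. A call has 1 to 10 rows; each row is the pose to reach, as a shift and turn from the pose commanded when the call began, along the tool's axes at that moment; what a row does not reach only later rows make up. A row lasts 1/8 s, in which the tool goes at most 62.5 mm and 10.7 degrees, less where a joint would pass 70% of its speed; a pose out of reach is approached as far as the arm can. A call with a gripper value outside its range is refused whole. The fingers move at their own pace and stop on an object; "grip_force" is the grip in N (left out, the last holds). Time passes only in rows, so rows that repeat a pose let the fingers close. It gives the time, the measured TCP pose, the force and the opening at its end, in the units of the state.
- observe(): the state, without advancing time (a new reading comes with each control period).
- read_camera(name): name is "scene" or "top"; returns a dict with "frame" (480x640x3 uint8, blue, green, red), "fx", "fy", "cx", "cy" (pixels), "D" ([k1, k2, p1, p2, k3] as OpenCV has them; the pictures are not rectified), "world_to_cam" (4x4, takes a point from world to camera coordinates). Camera axes: x right, y down, z forward; pixel columns grow to the right and rows downward; lengths in m; the calibration is good to about 2 mm. A picture is of the moment at which its call begins. There is no depth.
- close_job(): hands the job in, once; it reports no verdict.
The state is a dict: "time": time; "joint_pos": joint angles; "qd": joint speeds; "effort": joint torques, N m; "eef_pos": TCP position; "ee_rot": TCP orientation; "ft_force": force on the tool from outside, world axes, zero at the start; "moment": the same for the moment, N m; "finger_gap": finger opening in m.
Only numpy, scipy, OpenCV 4.12 (cv2) and the standard library are available. Lean on these libraries where they do the work, as an engineer would, in place of code of your own. Each camera call takes 0.05 s, during which the arm holds its last target.

TASK

The wooden pasta stamp was left with its ridged brass face down on the bench. Roll it over its edges, one quarter turn at a time, until the brass face is up: let it come to rest on its side in between, and keep it down at the bench, lowering it onto each face without letting it drop. Then park it, brass face still up, under the slatted drying rack, between the two low rails with one of its two longer sides flush against the stop at the back; do not bump the rack, and leave the jars, crockery and other tools where they are.

Things in the scene. Friction and masses are not known exactly. Their poses are not given: they have to be found in the camera images.
- stamp: Beech block, 64 x 90 x 70 mm along its own x, y, z, about 0.4 kg (varies). Origin at its centre. A ridged brass plate 8 mm thick covers the whole 64 x 90 mm face on its -z side, other faces plain wood. Starts on the bench (z = 0), +z up, brass down; must end with its z pointing down. Gripped by its two 90 x 70 mm ends (64 mm apart, along x) it tips about x, standing 90 mm high in between.
- rack: Fixed wooden drying rack on the bench, over the bay where the stamp is parked. Origin on the bench, middle of the stop's near face; x points away from the robot into the rack, y left, z up. Stop 30 mm high, 160 mm wide along y, near face at x = 0. Two rails 12 mm high and thick along x from -94 mm to 0, at y = +-66 mm, 120 mm clear between. Legs 20 mm square at x = -20 and 90, y = +-215 mm.
- roof_edge (a point): Middle of the lower front edge of the rack's slatted roof: in the rack's frame x = -94 mm, z = 170 mm. The roof reaches back from here to x = 106 mm, is 450 mm wide, top at 190 mm. The parked stamp, its x along the rack's x (either way round), has its near face 30 mm behind this edge: a vertical tool cannot follow it in, one leaning back towards the robot by 30 to 45 degrees can push it home.
- jar_left: Amber jar 68 mm across, 110 mm tall, under the rack about 155 mm left of the bay's middle; origin at the centre of its underside. Leave alone.
- jar_right: Green jar 68 mm across, 110 mm tall, under the rack about 155 mm right of the bay's middle; origin at the centre of its underside. Leave alone.
- bowl: Blue bowl 140 mm across, 60 mm high, on top of the rack at the left; origin at the centre of its underside. Leave alone.
- mug: White mug 76 mm across, 85 mm high, on top of the rack at the right; origin at the centre of its underside. Leave alone.
- rolling_pin: Wooden rolling pin 360 mm long, 48 mm thick, lying on the bench far left along its own x; origin on the bench under its middle. Leave alone.
- scraper: Bench scraper, wooden handle and steel blade, 105 x 120 mm, 22 mm high, on the bench far right; origin on the bench between handle and blade. Leave alone.
- egg_tub: White egg tub 100 x 150 x 50 mm, on the bench far right behind the scraper; origin at the centre of its underside. Leave alone.
Things that resemble listed ones, but are neither listed nor needed, are in the scene too. What is shaped like the stamp but blue or turquoise is not meant.

How it is judged:
By the outcome, as a careful person would: the job done as asked, in the order asked, and still so for the second after the job is handed in, with the robot touching nothing.
It also fails if it takes over 72 s, if anything falls off the work surface, if the arm or the gripper's body presses on something with over 40 N, if the wrist force passes 120 N, or if a joint passes its speed limit or range.

## Working session

There is one attempt and no reset: what is moved stays moved. The work goes in short steps, Python scripts to look and compute and a tool call to move; the robot and the scene stay as the last step left them, time stands still between calls to the robot, and variables do not carry over. Pictures are saved under pics/ and viewed, and the job is handed in when it is done.

Besides the shell and the picture viewer there is one more tool, called after ">>>" in YAML: its name, and indented under it one key for each argument. carry_out: Moves the arm, as the interface text tells. Its arguments: {"type":"object","properties":{"steps":{"type":"array"},"grip_force":{"type":"number"}},"required":["steps"]}

```bash
ls; mkdir -p pics; python3 - <<'E'
from workcell import observe, read_camera, grip_point_offset
import cv2
print(grip_point_offset, observe())
for n in ("scene","top"):
    c=read_camera(n); cv2.imwrite(f"pics/{n}0.png",c["frame"])
    print(n,c["fx"],c["fy"],c["cx"],c["cy"],c["D"]);print(c["world_to_cam"])
E
```

```text
pics
0.0188 {'time': 0.0, 'joint_pos': array([-1.21031563e+00,  3.79409513e-01,  1.73476214e+00,  5.74161802e-06,
        1.02849740e+00, -3.33134349e-02]), 'qd': array([ 0.00029844, -0.00092874, -0.00063825,  0.00019473,  0.00243294,
        0.0004843 ]), 'effort': array([ 5.45790725e-03, -7.63727331e+01, -4.34364581e+01,  6.52244291e-02,
        4.24619496e-02, -1.18964267e-04]), 'eef_pos': array([ 0.26843753, -0.64606597,  0.21329682]), 'ee_rot': array([-5.31414620e-04,  9.80678465e-01,  1.95625814e-01, -8.52231540e-05]), 'ft_force': array([-0.78138106,  0.27978836,  0.13350087]), 'moment': array([ 0.01081679, -0.00308585,  0.00645905]), 'finger_gap': 0.09127870679732902}
scene 503.4761178926152 503.4761178926152 311.93715904614476 238.74366251389864 [-0.10222839  0.          0.          0.          0.        ]
[[-0.80518713  0.59301357  0.00293306  0.45120112]
 [ 0.46429037  0.63346976 -0.61899153 -0.19812635]
 [-0.36892838 -0.49704222 -0.78539218  1.73886985]
 [ 0.          0.          0.          1.        ]]
top 592.6933784699274 592.6933784699274 325.6306620083821 248.27162607883065 [0.01996128 0.         0.         0.         0.        ]
[[-0.00360794 -0.99998285 -0.00461423  0.01588204]
 [-0.9894712   0.00423755 -0.14466782  0.58561153]
 [ 0.14468489  0.0040437  -0.98946952  1.75297604]
 [ 0.          0.          0.          1.        ]]
```

View pics/scene0.png

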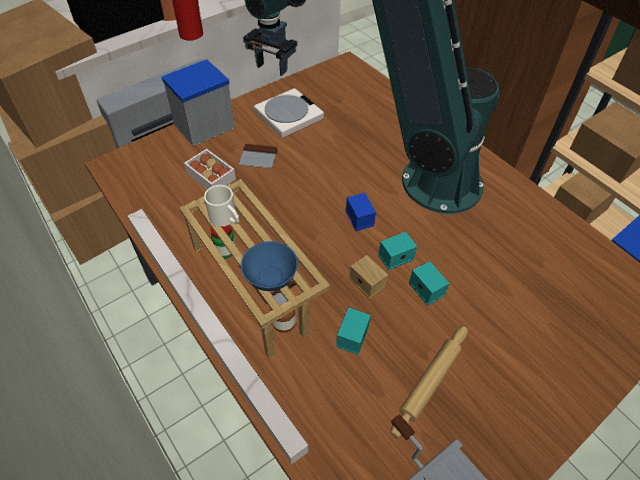

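View pics/top0.png

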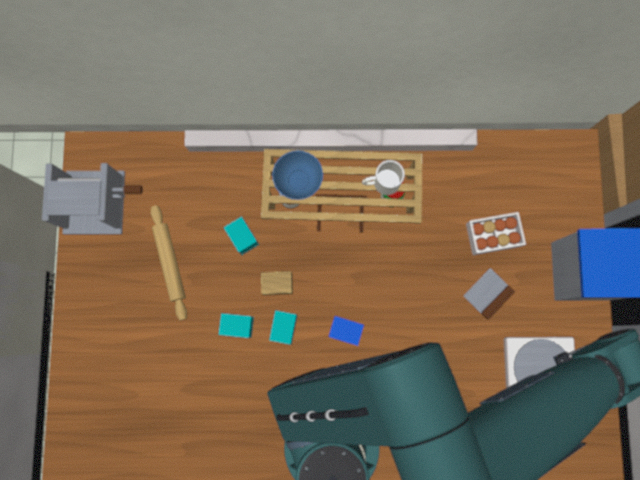

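```bash
python3 - <<'E'
import cv2
s=cv2.imread("pics/scene0.png");t=cv2.imread("pics/top0.png")
a=cv2.resize(s[235:315,325:432],None,fx=7,fy=7,interpolation=cv2.INTER_CUBIC)
b=cv2.resize(t[250:310,236:316],None,fx=9,fy=9,interpolation=cv2.INTER_CUBIC)
c=cv2.resize(t[140:250,250:435],None,fx=4.2,fy=4.2,interpolation=cv2.INTER_CUBIC)
d=cv2.resize(s[170:370,170:340],None,fx=3,fy=3,interpolation=cv2.INTER_CUBIC)
for n,i in zip("abcd",(a,b,c,d)): cv2.imwrite(f"pics/c0{n}.png",i)
E
```

```text
(no output)
```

View pics/c0a.png

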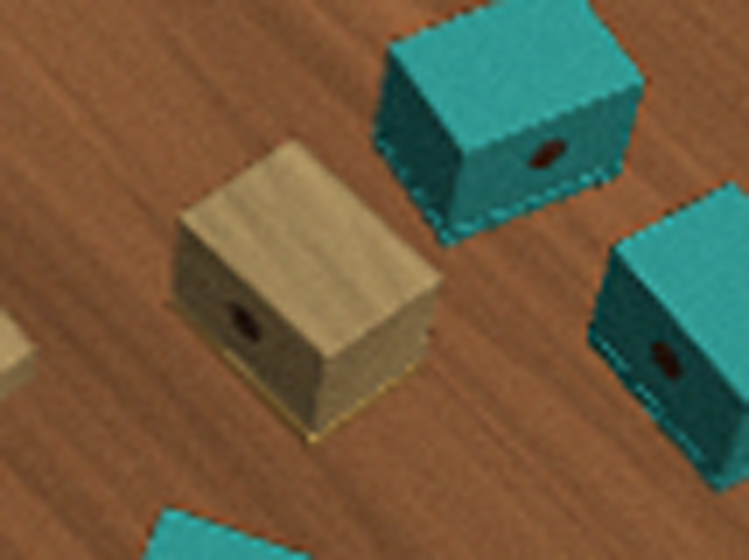

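View pics/c0b.png

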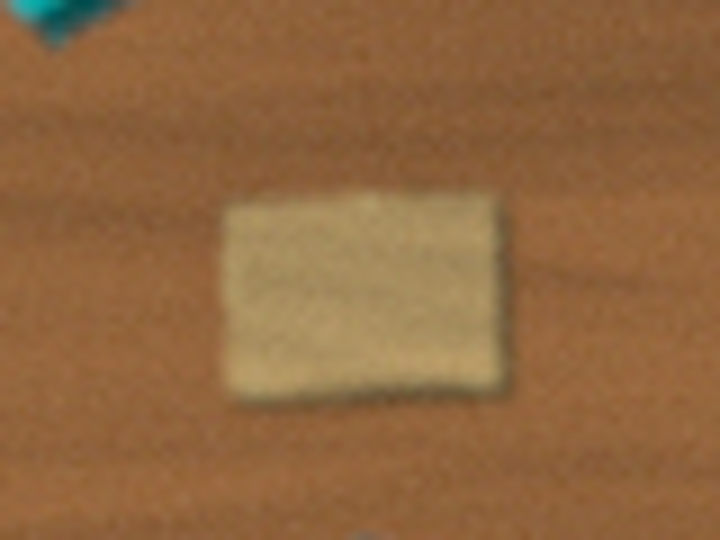

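View pics/c0c.png

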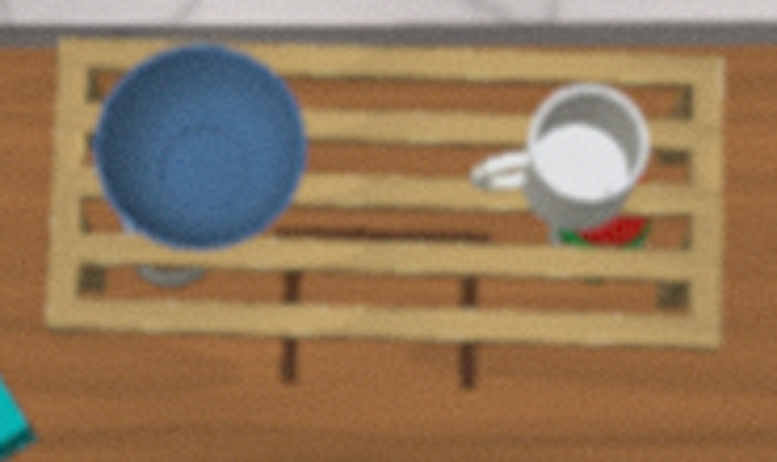

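View pics/c0d.png

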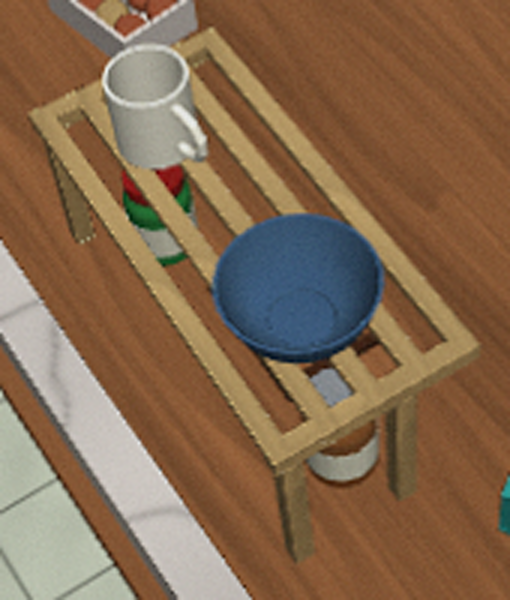

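```bash
cat > h.py <<'E'
import numpy as np, cv2
from scipy.optimize import least_squares
from scipy.spatial.transform import Rotation as R
from workcell import observe, read_camera
def proj(c,P):
    W=np.asarray(c["world_to_cam"]);K=np.array([[c["fx"],0,c["cx"]],[0,c["fy"],c["cy"]],[0,0,1.]])
    r,_=cv2.Rodrigues(W[:3,:3])
    return cv2.projectPoints(np.asarray(P,float).reshape(-1,3),r,W[:3,3],K,np.asarray(c["D"],float))[0].reshape(-1,2)
def crop(p,s,o): return (np.asarray(p,float)+.5)/s-.5+np.asarray(o)
def fit(obs,x0):  # obs: list of (cam, local pts, pix); x,y,yaw
    def f(x):
        M=R.from_euler('z',x[2]).as_matrix()
        return np.concatenate([(proj(c,np.asarray(P)@M.T+[x[0],x[1],0])-q).ravel() for c,P,q in obs])
    r=least_squares(f,x0,loss='soft_l1'); return r.x,r.fun.reshape(-1,2)
def cams(): return {n:read_camera(n) for n in("scene","top")}
E
cat > fit0.py <<'E'
from h import *
C=cams()
h=.07;a,b=.032,.045
st=crop([(226,204),(497,194),(503,386),(234,398)],9,(236,250))
ss=crop([(292,142),(440,277),(326,357),(180,214),(312,440),(172,303),(425,365)],7,(325,235))
# local: +x away, +y left
T=[(a,b,h),(a,-b,h),(-a,-b,h),(-a,b,h)]
S=[(-a,-b,h),(-a,b,h),(a,b,h),(a,-b,h),(a,b,0),(a,-b,0),(-a,b,0)]
for o in ([("top",T,st)],[("scene",S,ss)],[("top",T,st),("scene",S,ss)]):
    x,r=fit([(C[c],P,q) for c,P,q in o],[.6,.1,0]); print(x,np.degrees(x[2]));print(r.round(1).tolist())
z=.19
rt=crop([(46,326),(720,345),(60,38),(724,58),(289,382),(468,387)],4.2,(250,140))
RT=[(-.094,.225,z),(-.094,-.225,z),(.106,.225,z),(.106,-.225,z),(-.094,.066,.012),(-.094,-.066,.012)]
rs=crop([(210,28),(478,348),(275,465),(30,112)],3,(170,170))
RS=[(-.094,-.225,z),(-.094,.225,z),(.106,.225,z),(.106,-.225,z)]
for o in ([("top",RT,rt)],[("scene",RS,rs)],[("top",RT,rt),("scene",RS,rs)]):
    x,r=fit([(C[c],P,q) for c,P,q in o],[.8,0,0]); print(x,np.degrees(x[2]));print(r.round(1).tolist())
E
python3 fit0.py
```

```text
[0.48037723 0.16033698 0.03920003] 2.2459960825985767
[[-0.1, 0.0], [0.2, -0.2], [0.2, 0.1], [-0.4, 0.1]]
[0.48115172 0.16455504 0.03525094] 2.0197299269036457
[[0.4, -1.3], [0.6, -0.5], [0.2, -0.0], [-0.3, -0.4], [-0.2, 1.3], [-0.6, 0.5], [-0.2, 0.4]]
[0.48049518 0.16273215 0.03754481] 2.1511592932087935
[[-0.8, -0.0], [-0.6, -0.2], [-0.6, 0.1], [-1.2, -0.0], [0.1, -1.9], [0.4, -1.1], [-0.0, -0.6], [-0.5, -0.9], [-0.4, 0.8], [-0.8, 0.0], [-0.4, -0.2]]
[ 0.73801853 -0.03314127 -0.03515797] -2.014403081840338
[[-0.1, 0.3], [0.3, 0.6], [-0.1, -0.1], [0.0, -0.3], [-0.1, -0.2], [-0.1, -0.1]]
[ 0.7400251  -0.02761237 -0.03340046] -1.913705601378129
[[0.9, -0.4], [0.8, -0.7], [-0.7, 0.6], [-0.9, 0.3]]
[ 0.73854724 -0.03166505 -0.03293229] -1.8868813266456252
[[-0.5, 0.3], [-0.1, 0.2], [-0.7, -0.1], [-0.6, -0.7], [-0.5, -0.4], [-0.5, -0.4], [0.6, -1.4], [0.3, -2.2], [-1.1, -1.0], [-1.1, -0.8]]
```

The stamp is the only beech-coloured block, at top (276,283) / scene (368,277), with a brass line at its base. The turquoise ones at top (235,325), (283,327), (241,235) and the blue one at (346,330) are decoys. The crops confirm this. I'm moving over it now.

>>> carry_out:
  steps:
    - [[365,-223,-36],[0,0,-30],91]
    - [[365,-223,-36],[0,0,-30],91]
    - [[365,-223,-36],[0,0,-30],91]
    - [[365,-223,-36],[0,0,-30],91]
    - [[365,-223,-36],[0,0,-30],91]
    - [[365,-223,-36],[0,0,-30],91]
    - [[365,-223,-36],[0,0,-30],91]
    - [[504,-663,-36],[0,0,-69.7],91]
    - [[504,-663,-36],[0,0,-69.7],91]
    - [[504,-663,-36],[0,0,-69.7],91]

```text
time: 1.45
eef_pos: [0.5031, -0.1118, 0.2499]
ee_rot: [0.0, 0.737, 0.676, 0.0]
ft_force: [1.0, -0.1, 0.2]
finger_gap: 0.0909
```

```bash
cat >> h.py <<'E'
import json
def Rot(q): return R.from_quat(np.roll(q,-1))
def st(log=True):
    o=observe()
    if log: open("log.jsonl","a").write(json.dumps([list(map(float,o["joint_pos"])),list(map(float,o["eef_pos"])),list(map(float,o["ee_rot"]))])+"\n")
    M=Rot(o["ee_rot"]).as_matrix()
    print("t",round(o["time"],2),"p",(o["eef_pos"]*1000).round(1),"tz",M[:,2].round(3),"ty",M[:,1].round(3),"F",o["ft_force"].round(1),"M",o["moment"].round(2),"gap",round(o["finger_gap"]*1000,1),"j",o["joint_pos"].round(3))
    return o["eef_pos"],M
def rel(p0,M0,p1,M1):
    "shift mm, turn deg in tool axes"
    return (M0.T@(np.asarray(p1)-p0)*1000).round(1), np.degrees(R.from_matrix(M0.T@M1).as_rotvec()).round(1)
def tool(tz,ty):
    z=np.asarray(tz,float);z/=np.linalg.norm(z);y=np.asarray(ty,float);y-=z*(y@z);y/=np.linalg.norm(y)
    return np.c_[np.cross(y,z),y,z]
E
python3 -c "
from h import *
st()"
```

```text
t 1.45 p [ 503.1 -111.8  249.9] tz [ 0.  0. -1.] ty [ 0.996 -0.085  0.   ] F [ 1.  -0.1  0.2] M [ 0.01 -0.15  0.03] gap 90.9 j [-0.264  0.038  2.081  0.     1.023 -0.179]
```

>>> carry_out:
  steps:
    - [[269,-46,0],[0,0,-7.1],91]
    - [[269,-46,0],[0,0,-7.1],91]
    - [[269,-46,0],[0,0,-7.1],91]
    - [[269,-46,0],[0,0,-7.1],91]
    - [[269,-46,0],[0,0,-7.1],91]

```text
time: 2.08
eef_pos: [0.4816, 0.1611, 0.25]
ee_rot: [-0.0, 0.694, 0.72, 0.0]
ft_force: [0.1, -0.8, 0.2]
finger_gap: 0.0911
```

```bash
python3 -c "
from h import *
st()"
```

```text
t 2.08 p [481.6 161.1 250. ] tz [ 0.  0. -1.] ty [0.999 0.036 0.   ] F [ 0.1 -0.8  0.2] M [-0.02 -0.11  0.01] gap 91.1 j [0.277 0.024 2.095 0.    1.023 0.241]
```

>>> carry_out:
  steps:
    - [[0,0,0],[0,10,0],91]
    - [[0,0,0],[0,20,0],91]
    - [[0,0,0],[0,30,0],91]
    - [[0,0,0],[0,40,0],91]
    - [[0,0,0],[0,45,0],91]
    - [[0,0,0],[0,45,0],91]

```text
time: 2.82
eef_pos: [0.482, 0.1576, 0.249]
ee_rot: [-0.275, 0.643, 0.663, 0.266]
ft_force: [0.1, -0.9, -0.0]
finger_gap: 0.0914
```

```bash
python3 -c "
from h import *
st()"
```

```text
t 2.83 p [482.  157.6 249. ] tz [-0.024  0.706 -0.707] ty [ 1.     0.031 -0.002] F [ 0.1 -0.9 -0. ] M [-0.43 -0.09  0.  ] gap 91.4 j [-0.114  0.108  2.176  0.859  1.176 -0.623]
```

```bash
cat > kin.py <<'E'
from h import *
lim=np.array([[-2.77,2.77],[-.74,2.19],[0,2.66],[-1.06,4.2],[.31,2.87],[-3.08,3.08]])
def fk(k,q):
    a1,d1,L2,e3,L3,d6,lat,yo=k
    Z=lambda t:R.from_euler('z',t);Y=lambda t:R.from_euler('y',t)
    A=Z(q[0]); p=A.apply([a1,lat,d1]); A=A*Y(q[1]); p=p+A.apply([0,0,L2])
    A=A*Y(q[2]); p=p+A.apply([e3,0,L3]); A=A*Z(q[3]); A=A*Y(q[4]); A=A*Z(q[5])
    p=p+A.apply([0,0,d6]); return p,A*Z(yo)
def load(): return [json.loads(l) for l in open("log.jsonl")]
def calib():
    D=load()
    def f(k):
        o=[]
        for q,p,r in D:
            P,A=fk(k,q); o+=list((P-p)*10); o+=list((A.inv()*Rot(r)).as_rotvec())
        return o
    best=None
    for yo in(0,np.pi/2,-np.pi/2,np.pi):
        r=least_squares(f,[0,.3,.45,0,.45,.2,0,yo]) 
        if best is None or r.cost<best.cost: best=r
    return best.x,best.cost
def ik(k,p,M,q0):
    Rm=R.from_matrix(M)
    def f(q):
        P,A=fk(k,q); return np.r_[(P-p)*5,(A.inv()*Rm).as_rotvec(),]
    best=None
    for s in range(6):
        q=np.clip(np.array(q0)+np.random.default_rng(s).normal(0,.25*(s>0),6),lim[:,0]+.001,lim[:,1]-.001)
        r=least_squares(f,q,bounds=(lim[:,0],lim[:,1]))
        if best is None or r.cost<best.cost: best=r
        if r.cost<1e-9: break
    return best.x,best.cost
E
python3 - <<'E'
from kin import *
D=load()
# add start
open("log.jsonl","a").write(json.dumps([[-1.21031563,.379409513,1.73476214,5.7e-6,1.0284974,-.0333134349],[.26843753,-.64606597,.21329682],[-5.3e-4,.980678465,.195625814,-8.5e-5]])+"\n")
k,c=calib();print(k.round(4),c)
for q,p,r in load():
    P,A=fk(k,q);print(((P-p)*1000).round(1))
q0=[.27,.02,2.09,0,1.02,.24]
for z in(.035,.045,.06):
  for y in (.16,.08,.0):
    for th in(-50,-45,-40,-30,-20,0,30,45,60):
        t=np.radians(th);M=tool([0,np.sin(t),-np.cos(t)],[1,.038,0])
        pt=np.array([.48,y,z])+M[:,2]*.0188
        g=list(q0); g[3]=t
        q,c=ik(k,pt,M,g); print(z,y,th,"%.1e"%c,q.round(2))
E
```

```text
[ 0.      0.3181  0.5508  0.0414  0.6039  0.2688  0.0233 -4.7124] 4.1094683353648325e-12
[ 0.  0. -0.]
[-0.  0. -0.]
[ 0. -0.  0.]
[-0. -0.  0.]
0.035 0.16 -50 2.5e-18 [ 0.59  0.68  1.97 -0.75  1.2   1.11]
0.035 0.16 -45 8.8e-20 [ 0.57  0.64  1.99 -0.72  1.12  1.07]
0.035 0.16 -40 1.6e-21 [ 0.55  0.6   2.02 -0.69  1.05  1.03]
0.035 0.16 -30 7.0e-25 [ 0.49  0.54  2.06 -0.6   0.9   0.92]
0.035 0.16 -20 3.6e-19 [ 0.43  0.48  2.1  -0.47  0.76  0.77]
0.035 0.16 0 8.8e-20 [ 0.28  0.42  2.17 -0.    0.55  0.24]
0.035 0.16 30 4.7e-30 [ 0.02  0.47  2.21  0.93  0.68 -0.81]
0.035 0.16 45 8.0e-31 [-0.08  0.55  2.2   1.14  0.89 -1.09]
0.035 0.16 60 7.5e-29 [-0.17  0.67  2.17  1.25  1.12 -1.26]
0.035 0.08 -50 2.1e-29 [ 0.47  0.64  2.06 -0.86  1.12  1.11]
0.035 0.08 -45 4.5e-30 [ 0.45  0.6   2.08 -0.83  1.05  1.06]
0.035 0.08 -40 2.3e-30 [ 0.42  0.57  2.1  -0.79  0.98  1.01]
0.035 0.08 -30 4.0e-27 [ 0.36  0.5   2.13 -0.69  0.83  0.88]
0.035 0.08 -20 8.3e-25 [ 0.29  0.45  2.16 -0.53  0.7   0.69]
0.035 0.08 0 1.6e-28 [ 0.12  0.4   2.21 -0.    0.53  0.08]
0.035 0.08 30 6.7e-30 [-0.14  0.47  2.21  0.83 
[... 3186 characters left out ...]
06 0.08 30 1.1e-30 [-0.14  0.41  2.22  0.79  0.77 -0.83]
0.06 0.08 45 4.1e-31 [-0.25  0.51  2.19  0.98  0.97 -1.07]
0.06 0.08 60 4.9e-30 [-0.32  0.63  2.15  1.08  1.19 -1.22]
0.06 0.0 -50 4.7e-19 [ 0.33  0.56  2.13 -0.96  1.08  1.07]
0.06 0.0 -45 3.2e-21 [ 0.31  0.53  2.15 -0.92  1.01  1.01]
0.06 0.0 -40 2.7e-20 [ 0.28  0.49  2.16 -0.88  0.93  0.95]
0.06 0.0 -30 2.8e-20 [ 0.21  0.43  2.19 -0.75  0.8   0.78]
0.06 0.0 -20 3.2e-21 [ 0.13  0.38  2.21 -0.57  0.68  0.56]
0.06 0.0 0 1.1e-29 [-0.05  0.34  2.22 -0.    0.58 -0.09]
0.06 0.0 30 3.8e-29 [-0.3   0.43  2.19  0.7   0.83 -0.9 ]
0.06 0.0 45 7.2e-31 [-0.4   0.53  2.15  0.86  1.04 -1.1 ]
0.06 0.0 60 7.3e-31 [-0.47  0.65  2.1   0.95  1.25 -1.22]
```

```bash
python3 - <<'E'
from h import *
t=cv2.imread("pics/top0.png");C=read_camera("top")
hsv=cv2.cvtColor(t,cv2.COLOR_BGR2HSV)
W=np.asarray(C["world_to_cam"]);K=np.array([[C["fx"],0,C["cx"]],[0,C["fy"],C["cy"]],[0,0,1.]])
def back(px,z):
    u=cv2.undistortPoints(np.asarray(px,float).reshape(-1,1,2),K,np.asarray(C["D"],float)).reshape(-1,2)
    d=np.c_[u,np.ones(len(u))]@W[:3,:3]; o=-W[:3,:3].T@W[:3,3]
    return o+d*((z-o[2])/d[:,2])[:,None]
m=cv2.inRange(hsv,(80,120,60),(125,255,255)); m[:200]=0;m[:,:200]=0;m[:,400:]=0
n,l,s,_=cv2.connectedComponentsWithStats(m)
for i in range(1,n):
    if s[i,4]>150:
        b=cv2.boxPoints(cv2.minAreaRect(np.argwhere(l==i)[:,::-1].astype(np.float32)))
        print(s[i],back(b,.07)[:,:2].round(3).tolist())
E
```

```text
[225 218  33  36 650] [[0.647, 0.319], [0.679, 0.267], [0.596, 0.216], [0.564, 0.269]]
[270 311  27  33 650] [[0.313, 0.179], [0.398, 0.163], [0.386, 0.1], [0.301, 0.117]]
[219 314  34  24 669] [[0.33, 0.327], [0.39, 0.323], [0.381, 0.229], [0.32, 0.234]]
[329 317  34  28 633] [[0.322, 0.006], [0.381, -0.012], [0.357, -0.095], [0.298, -0.078]]
```

```bash
cat >> h.py <<'E'
def pose(g,th,psi,off=.0188,back=0):
    "grasp point g world, lean th deg (tip toward +y), yaw psi deg"
    t=np.radians(th);M=R.from_euler('z',psi,degrees=True).as_matrix()@tool([0,np.sin(t),-np.cos(t)],[1,0,0])
    return np.asarray(g)+M[:,2]*(off-back),M
E
python3 - <<'E'
from h import *
p,M=st()
p0=np.array([.482,.1576,.249])
P,N=pose([.481,.162,.035],-40,2.1,back=.11)
print(rel(p,M,P,N),P)
E
```

```text
t 2.88 p [482.2 157.9 249.5] tz [-0.023  0.705 -0.708] ty [ 0.999  0.032 -0.001] F [ 0.6 -1.2 -0.4] M [-0.4  -0.14 -0.01] gap 91.3 j [-0.112  0.107  2.176  0.858  1.175 -0.622]
(array([-57.7,  -1.2, 146.7]), array([ -0.1, -84.9,  -0.3])) [0.47885186 0.22058286 0.10486325]
```

```bash
python3 - <<'E'
from h import *
p,M=st(0)
P,N=pose([.481,.162,.035],-40,2.1,back=.2)
print(rel(p,M,P,N),P)
E
```

```text
t 2.88 p [482.2 157.9 249.5] tz [-0.023  0.705 -0.708] ty [ 0.999  0.032 -0.001] F [ 0.6 -1.2 -0.4] M [-0.4  -0.14 -0.01] gap 91.3 j [-0.112  0.107  2.176  0.858  1.175 -0.622]
(array([ 32. ,  -1.6, 138.7]), array([ -0.1, -84.9,  -0.3])) [0.47673199 0.27839489 0.17380725]
```

>>> carry_out:
  steps:
    - [[4,0,17],[0,-10,0],91]
    - [[8,0,34],[0,-20,0],91]
    - [[12,0,51],[0,-30,0],91]
    - [[16,0,68],[0,-40,0],91]
    - [[20,0,85],[0,-50,0],91]
    - [[24,0,102],[0,-60,0],91]
    - [[28,0,119],[0,-70,0],91]
    - [[32,-1.6,138.7],[0,-80,-0.3],91]
    - [[32,-1.6,138.7],[-0.1,-84.9,-0.3],91]
    - [[-57.7,-1.2,146.7],[-0.1,-84.9,-0.3],91]

```text
time: 4.12
eef_pos: [0.4806, 0.2436, 0.1281]
ee_rot: [0.249, 0.651, 0.678, -0.231]
ft_force: [0.5, -0.2, -0.7]
finger_gap: 0.0907
```

>>> carry_out:
  steps:
    - [[0,0,0],[0,0,0],91]

```text
time: 4.25
eef_pos: [0.4768, 0.2376, 0.1246]
ee_rot: [0.247, 0.651, 0.677, -0.237]
ft_force: [-0.0, 0.3, 1.0]
finger_gap: 0.0911
```

```bash
python3 - <<'E'
from h import *
p,M=st()
C=cams()
# pad tips: inner edges of fingertips at +-45.6mm along y
for n in C:
    f=C[n]["frame"]; q=proj(C[n],[p,p+M[:,1]*.0456,p-M[:,1]*.0456,p+M[:,1]*.059,p-M[:,1]*.059]);print(n,q.round(1).tolist())
    o=(int(q[0,0])-50,int(q[0,1])-45)
    cr=cv2.resize(f[o[1]:o[1]+90,o[0]:o[0]+110],None,fx=6,fy=6,interpolation=cv2.INTER_CUBIC)
    for x in q: cv2.circle(cr,tuple(int(v) for v in ((x-o+.5)*6-.5)),3,(0,0,255),1)
    cv2.imwrite(f"pics/h1{n}.png",cr);print(o)
E
```

```text
t 4.25 p [476.8 237.6 124.6] tz [ 0.025 -0.643 -0.766] ty [0.999 0.039 0.001] F [-0.   0.3  1. ] M [ 0.41 -0.09  0.03] gap 91.1 j [ 0.68   0.475  1.937 -0.574  1.251  0.974]
scene [[389.7, 274.8], [377.3, 283.7], [401.7, 266.1], [373.6, 286.3], [405.2, 263.6]]
(339, 229)
top [[247.5, 282.0], [247.1, 266.3], [247.9, 298.0], [247.0, 261.6], [248.0, 302.7]]
(197, 237)
```

View pics/h1scene.png

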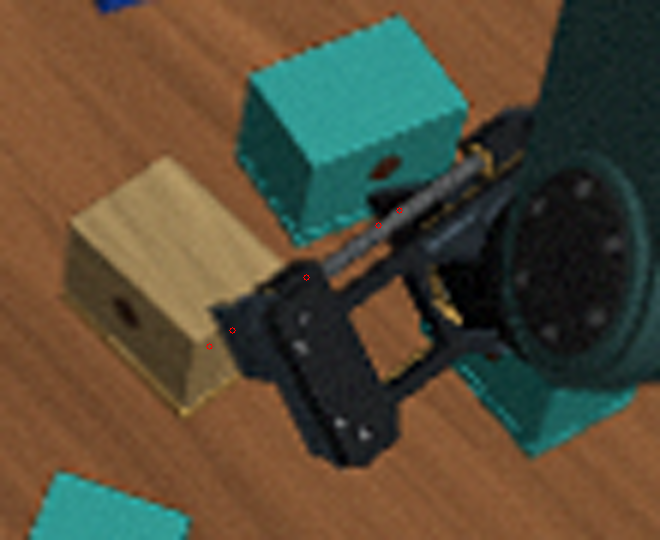

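View pics/h1top.png

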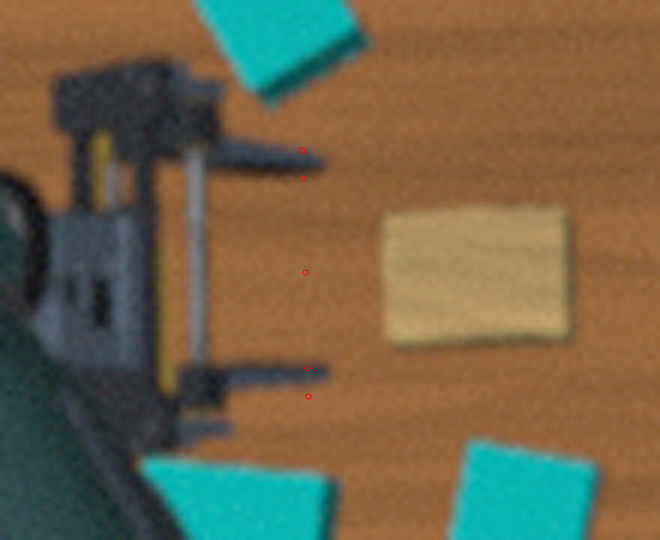

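```bash
python3 - <<'E'
from h import *
p,M=st(0)
for b in (.06,0):
    P,N=pose([.4805,.161,.035],-40,2.1,back=b)
    print(rel(p,M,P,N),P)
E
```

```text
t 4.35 p [478.7 239.8 127.3] tz [ 0.028 -0.64  -0.767] ty [0.999 0.039 0.004] F [ 0.6 -0.4  0.1] M [ 0.33 -0.08  0.05] gap 90.9 j [ 0.681  0.472  1.933 -0.573  1.253  0.973]
(array([-1.3, -1.4, 80.2]), array([ 0.3, -0.1, -0.1])) [0.47952957 0.18746506 0.06656103]
(array([ -1.4,  -1.7, 140.2]), array([ 0.3, -0.1, -0.1])) [0.48094282 0.14892371 0.02059836]
```

>>> carry_out:
  steps:
    - [[0,0,40],[0,0,0],91]
    - [[-1,-1,80],[0,0,0],91]
    - [[-1,-1,80],[0,0,0],91]
    - [[-1,-1,80],[0,0,0],91]

```text
time: 4.85
eef_pos: [0.4806, 0.1885, 0.0674]
ee_rot: [0.247, 0.653, 0.677, -0.235]
ft_force: [0.3, 0.7, 0.2]
finger_gap: 0.0906
```

```bash
python3 - <<'E'
from h import *
p,M=st()
P,N=pose([.4805,.161,.035],-40,2.1,back=0)
print(rel(p,M,P,N),P)
E
```

```text
t 4.85 p [480.6 188.5  67.4] tz [ 0.028 -0.64  -0.768] ty [0.999 0.038 0.005] F [0.3 0.7 0.2] M [ 0.43 -0.1  -0.03] gap 90.6 j [ 0.612  0.536  1.994 -0.641  1.126  1.011]
(array([-0.4, -1.4, 61.2]), array([ 0.3, -0.2, -0.1])) [0.48094282 0.14892371 0.02059836]
```

Descend and close at low force.

>>> carry_out:
  steps:
    - [[0,-0.7,30],[0.3,-0.2,0],91]
    - [[-0.4,-1.4,61.2],[0.3,-0.2,-0.1],91]
    - [[-0.4,-1.4,61.2],[0.3,-0.2,-0.1],91]
    - [[-0.4,-1.4,61.2],[0.3,-0.2,-0.1],60]
    - [[-0.4,-1.4,61.2],[0.3,-0.2,-0.1],60]
    - [[-0.4,-1.4,61.2],[0.3,-0.2,-0.1],60]
    - [[-0.4,-1.4,61.2],[0.3,-0.2,-0.1],60]
    - [[-0.4,-1.4,61.2],[0.3,-0.2,-0.1],60]
  grip_force: 25

```text
time: 5.85
eef_pos: [0.4805, 0.1481, 0.0199]
ee_rot: [0.246, 0.652, 0.676, -0.238]
ft_force: [0.2, 5.0, 8.9]
finger_gap: 0.0642
```

```bash
python3 - <<'E'
from h import *
p,M=st()
P,N=pose([.4805,.161,.035],-40,2.1,back=0)
print(rel(p,M,P,N),P)
C=cams()
for n in C:
    f=C[n]["frame"]; q=proj(C[n],[p])
    o=(int(q[0,0])-60,int(q[0,1])-50)
    cv2.imwrite(f"pics/g1{n}.png",cv2.resize(f[o[1]:o[1]+100,o[0]:o[0]+130],None,fx=6,fy=6,interpolation=cv2.INTER_CUBIC));print(o)
E
```

```text
t 5.85 p [480.5 148.1  19.9] tz [ 0.022 -0.643 -0.765] ty [ 0.999  0.036 -0.001] F [0.2 5.  8.9] M [ 0.2  -0.47  0.21] gap 64.2 j [ 0.554  0.602  2.026 -0.707  1.036  1.05 ]
(array([ 0.1,  0.5, -1. ]), array([-0.1,  0.1,  0. ])) [0.48094282 0.14892371 0.02059836]
(303, 225)
(221, 233)
```

View pics/g1scene.png

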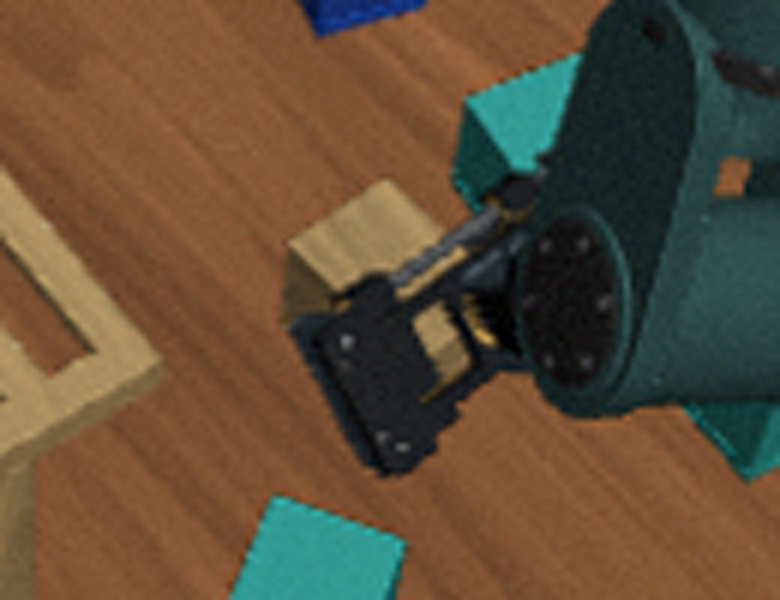

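View pics/g1top.png

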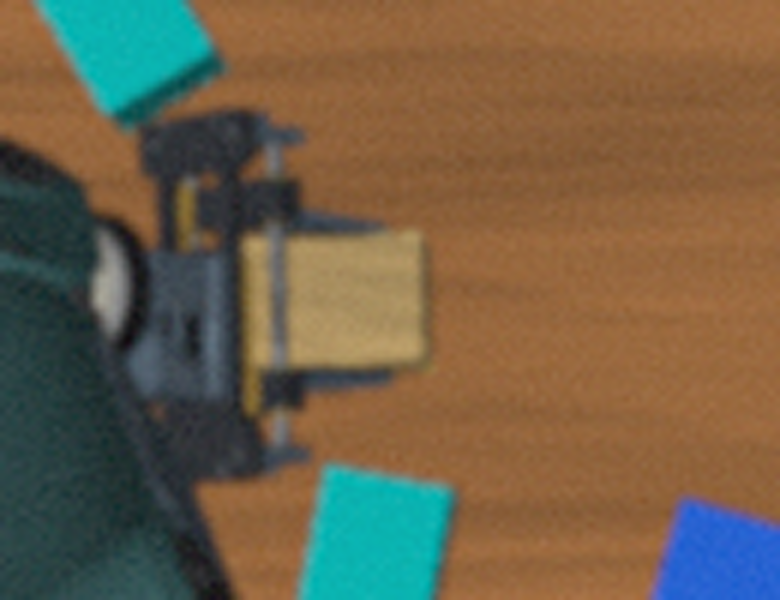

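>>> carry_out:
  steps:
    - [[0,0,0],[0,0,0],74]
    - [[0,0,0],[0,0,0],74]
    - [[0,0,0],[0,0,0],74]

```text
time: 6.32
eef_pos: [0.4794, 0.1472, 0.019]
ee_rot: [0.246, 0.652, 0.676, -0.239]
ft_force: [0.7, -0.6, 0.2]
finger_gap: 0.0737
```

```bash
python3 - <<'E'
from h import *
p,M=st()
E
```

```text
t 6.33 p [479.4 147.2  19. ] tz [ 0.02  -0.644 -0.765] ty [ 0.999  0.036 -0.004] F [ 0.7 -0.6  0.2] M [ 0.36 -0.11 -0.01] gap 73.7 j [ 0.553  0.603  2.028 -0.707  1.035  1.05 ]
```

>>> carry_out:
  steps:
    - [[0,0,-3],[0,0,0],74]
    - [[0,0,-6],[0,0,0],74]
    - [[0,0,-6],[0,0,0],74]
    - [[0,0,-6],[0,0,0],74]

```text
time: 6.82
eef_pos: [0.4794, 0.1511, 0.0237]
ee_rot: [0.246, 0.652, 0.676, -0.239]
ft_force: [1.2, -0.1, -0.3]
finger_gap: 0.074
```

```bash
python3 - <<'E'
from h import *
p,M=st()
C=cams()
f=C["top"]["frame"]
cv2.imwrite("pics/g2top.png",cv2.resize(f[240:310,245:325],None,fx=9,fy=9,interpolation=cv2.INTER_CUBIC))
E
```

```text
t 6.83 p [479.4 151.1  23.7] tz [ 0.02  -0.644 -0.765] ty [ 0.999  0.036 -0.003] F [ 1.2 -0.1 -0.3] M [ 0.38 -0.11  0.01] gap 74.0 j [ 0.559  0.596  2.025 -0.699  1.044  1.046]
```

View pics/g2top.png

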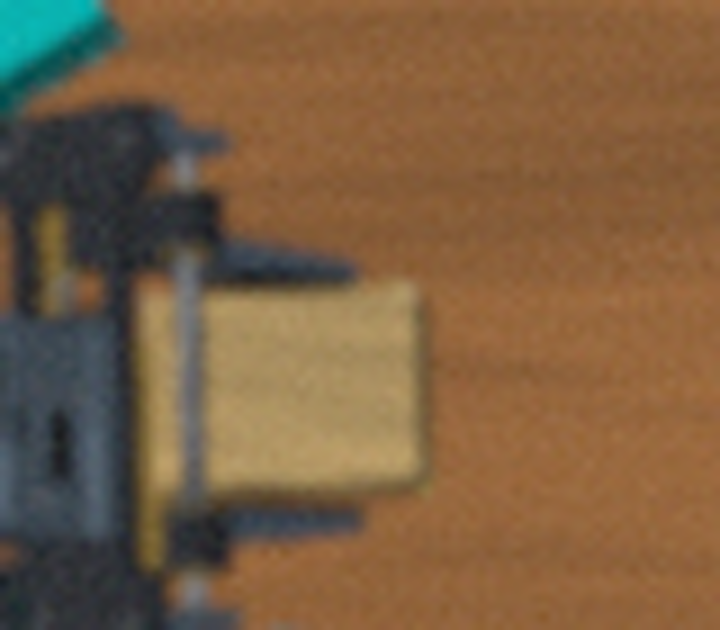

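>>> carry_out:
  steps:
    - [[0,0,0],[0,0,0],60]
    - [[0,0,0],[0,0,0],60]
    - [[0,0,0],[0,0,0],60]
    - [[0,0,0],[0,0,0],60]
  grip_force: 35

```text
time: 7.42
eef_pos: [0.4795, 0.1511, 0.0237]
ee_rot: [0.246, 0.652, 0.676, -0.239]
ft_force: [1.8, -1.2, -0.7]
finger_gap: 0.0639
```

```bash
cat >> h.py <<'E'
def roll(p,M,piv,psi,angs,lift):
    "rows relative to p,M turning about the pivot axis by angs deg with lift mm"
    ax=R.from_euler('z',psi,degrees=True).apply([1,0,0]);piv=np.asarray(piv)
    for a,l in zip(angs,lift):
        Q=R.from_rotvec(np.radians(a)*ax).as_matrix()
        s,t=rel(p,M,piv+Q@(p-piv)+[0,0,l*1e-3],Q@M); print([s.tolist(),t.tolist(),60],",")
E
python3 - <<'E'
from h import *
p,M=st()
roll(p,M,[.48,.115,0],2.1,np.arange(6,61,6),[.5]+[1]*9)
E
```

```text
t 7.42 p [479.5 151.1  23.7] tz [ 0.021 -0.644 -0.765] ty [ 0.999  0.036 -0.003] F [ 1.8 -1.2 -0.7] M [ 0.49 -0.5   0.17] gap 63.9 j [ 0.559  0.596  2.025 -0.699  1.044  1.046]
[[-4.7, -0.0, -1.4], [-0.0, 6.0, -0.0], 60] ,
[[-9.5, -0.0, -2.4], [-0.0, 12.0, -0.0], 60] ,
[[-14.0, -0.0, -2.6], [-0.0, 18.0, -0.1], 60] ,
[[-18.5, -0.0, -2.2], [-0.0, 24.0, -0.1], 60] ,
[[-23.0, -0.0, -1.4], [-0.0, 30.0, -0.1], 60] ,
[[-27.3, -0.0, -0.1], [-0.0, 36.0, -0.1], 60] ,
[[-31.5, -0.0, 1.6], [-0.1, 42.0, -0.1], 60] ,
[[-35.5, -0.0, 3.7], [-0.1, 48.0, -0.1], 60] ,
[[-39.2, -0.0, 6.3], [-0.1, 54.0, -0.2], 60] ,
[[-42.7, -0.0, 9.2], [-0.1, 60.0, -0.2], 60] ,
```

>>> carry_out:
  steps:
    - [[-4.7,0,-1.4],[0,6,0],60]
    - [[-9.5,0,-2.4],[0,12,0],60]
    - [[-14,0,-2.6],[0,18,0],60]
    - [[-18.5,0,-2.2],[0,24,0],60]
    - [[-23,0,-1.4],[0,30,-0.1],60]

```text
time: 8.05
eef_pos: [0.4797, 0.1343, 0.0396]
ee_rot: [0.061, 0.691, 0.718, -0.061]
ft_force: [0.2, 0.1, -4.9]
finger_gap: 0.0641
```

```bash
python3 - <<'E'
from h import *
p,M=st()
C=cams()
for n,o in(("top",(245,240)),("scene",(330,235))):
    cv2.imwrite(f"pics/r1{n}.png",cv2.resize(C[n]["frame"][o[1]:o[1]+80,o[0]:o[0]+100],None,fx=7,fy=7,interpolation=cv2.INTER_CUBIC))
roll(p,M,[.48,.115,0],2.1,np.arange(6,61,6),[0]*10)
E
```

```text
t 8.05 p [479.7 134.3  39.6] tz [ 0.003 -0.172 -0.985] ty [ 0.999  0.037 -0.004] F [ 0.2  0.1 -4.9] M [ 0.23 -0.06  0.01] gap 64.1 j [ 0.315  0.387  2.161 -0.271  0.663  0.497]
[[-4.5, -0.0, -1.0], [-0.0, 6.0, -0.0], 60] ,
[[-9.1, -0.0, -1.6], [-0.0, 12.0, -0.0], 60] ,
[[-13.7, -0.0, -1.7], [-0.0, 18.0, -0.1], 60] ,
[[-18.3, -0.0, -1.3], [-0.0, 24.0, -0.1], 60] ,
[[-22.8, -0.0, -0.4], [-0.0, 30.0, -0.1], 60] ,
[[-27.2, -0.0, 0.9], [-0.0, 36.0, -0.1], 60] ,
[[-31.5, -0.0, 2.7], [-0.1, 42.0, -0.2], 60] ,
[[-35.5, -0.0, 5.0], [-0.1, 48.0, -0.2], 60] ,
[[-39.3, -0.0, 7.6], [-0.1, 54.0, -0.2], 60] ,
[[-42.8, -0.0, 10.6], [-0.1, 60.0, -0.2], 60] ,
```

View pics/r1scene.png

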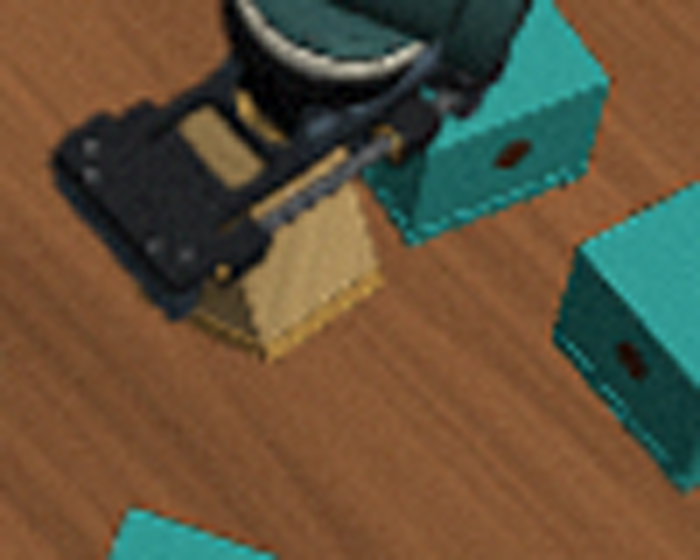

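>>> carry_out:
  steps:
    - [[-4.5,0,-1],[0,6,0],60]
    - [[-9.1,0,-1.6],[0,12,0],60]
    - [[-13.7,0,-1.7],[0,18,-0.1],60]
    - [[-18.3,0,-1.2],[0,24,-0.1],60]
    - [[-22.8,0,-0.3],[0,30,-0.1],60]
    - [[-27.2,0,1],[0,36,-0.1],60]
    - [[-31.4,0,2.9],[0,42,-0.2],60]
    - [[-35.4,0,5.2],[0,48,-0.2],60]
    - [[-39.2,0,7.8],[0,54,-0.2],60]

```text
time: 9.28
eef_pos: [0.481, 0.0948, 0.0384]
ee_rot: [-0.273, 0.642, 0.668, 0.258]
ft_force: [-0.8, -0.2, -5.2]
finger_gap: 0.0638
```

```bash
python3 - <<'E'
from h import *
p,M=st()
C=cams()
for n,o in(("top",(255,240)),("scene",(320,220))):
    cv2.imwrite(f"pics/r2{n}.png",cv2.resize(C[n]["frame"][o[1]:o[1]+80,o[0]:o[0]+100],None,fx=7,fy=7,interpolation=cv2.INTER_CUBIC))
roll(p,M,[.48,.115,0],2.1,[3,4.5,6,7],[0]*4)
print(np.degrees(np.arcsin(M[1,2])))
E
```

```text
t 9.28 p [481.   94.8  38.4] tz [-0.033  0.695 -0.718] ty [ 0.999  0.042 -0.006] F [-0.8 -0.2 -5.2] M [-1.06 -0.07  0.04] gap 63.8 j [-0.232  0.525  2.173  0.946  0.969 -1.038]
[[-2.2, -0.0, -0.6], [0.0, 3.0, -0.0], 60] ,
[[-3.3, -0.0, -0.8], [0.0, 4.5, -0.0], 60] ,
[[-4.4, -0.0, -1.0], [0.0, 6.0, -0.0], 60] ,
[[-5.2, -0.0, -1.2], [0.0, 7.0, -0.1], 60] ,
44.006541189691696
```

View pics/r2scene.png

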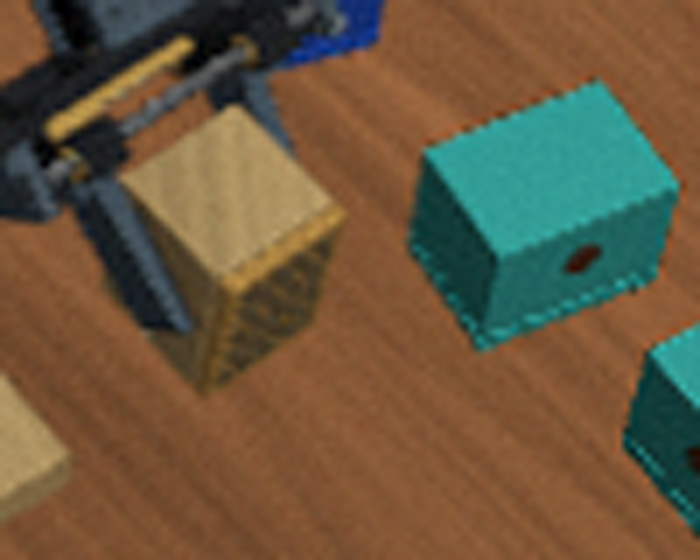

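>>> carry_out:
  steps:
    - [[-2.2,0,-0.6],[0,3,0],60]
    - [[-4.4,0,-1],[0,6,0],60]
    - [[-4.4,0,-1],[0,6,0],60]
    - [[-4.8,0,-0.6],[0,6,0],60]
    - [[-5.1,0,-0.3],[0,6,0],60]
    - [[-5.1,0,-0.3],[0,6,0],60]

```text
time: 10.12
eef_pos: [0.4817, 0.0908, 0.0356]
ee_rot: [-0.305, 0.628, 0.654, 0.291]
ft_force: [-0.3, 0.2, -5.1]
finger_gap: 0.0639
```

```bash
python3 - <<'E'
from h import *
p,M=st()
print(np.degrees(np.arcsin(M[1,2])))
E
```

```text
t 10.12 p [481.7  90.8  35.6] tz [-0.033  0.764 -0.645] ty [ 0.999  0.041 -0.003] F [-0.3  0.2 -5.1] M [-1.19 -0.15 -0.02] gap 63.9 j [-0.275  0.578  2.154  0.99   1.052 -1.117]
49.79696354014595
```

>>> carry_out:
  steps:
    - [[-0.4,0,0.3],[0,0,0],60]
    - [[-0.8,0,0.6],[0,0,0],60]
    - [[-1.1,0,1],[0,0,0],60]
    - [[-1.1,0,1],[0,0,0],60]

```text
time: 10.62
eef_pos: [0.4816, 0.0907, 0.0339]
ee_rot: [-0.305, 0.629, 0.653, 0.291]
ft_force: [0.6, 0.1, -6.1]
finger_gap: 0.064
```

>>> carry_out:
  steps:
    - [[-0.4,0,0.3],[0,0,0],60]
    - [[-0.8,0,0.6],[0,0,0],60]
    - [[-0.8,0,0.6],[0,0,0],60]

```text
time: 11.0
eef_pos: [0.4817, 0.0906, 0.0336]
ee_rot: [-0.306, 0.628, 0.653, 0.292]
ft_force: [-4.6, -6.9, 7.3]
finger_gap: 0.064
```

>>> carry_out:
  steps:
    - [[0,0,0],[0,0,0],91]
    - [[0,0,0],[0,0,0],91]
    - [[0,0,0],[0,0,0],91]
    - [[0,0,0],[0,0,0],91]
    - [[0,0,-30],[0,0,0],91]
    - [[0,0,-80],[0,0,0],91]
    - [[0,0,-130],[0,0,0],91]
    - [[0,0,-160],[0,0,0],91]

```text
time: 12.0
eef_pos: [0.4874, -0.0334, 0.1375]
ee_rot: [-0.304, 0.629, 0.654, 0.291]
ft_force: [1.2, 0.4, 0.2]
finger_gap: 0.0907
```

```bash
python3 - <<'E'
from h import *
p,M=st()
C=cams()
for n,o in(("top",(265,240)),("scene",(320,220))):
    cv2.imwrite(f"pics/s1{n}.png",cv2.resize(C[n]["frame"][o[1]:o[1]+80,o[0]:o[0]+100],None,fx=7,fy=7,interpolation=cv2.INTER_CUBIC))
E
```

```text
t 12.0 p [487.4 -33.4 137.5] tz [-0.031  0.764 -0.645] ty [ 0.999  0.04  -0.002] F [1.2 0.4 0.2] M [-0.51 -0.08  0.02] gap 90.7 j [-0.491  0.419  2.086  0.759  1.278 -1.004]
```

View pics/s1scene.png

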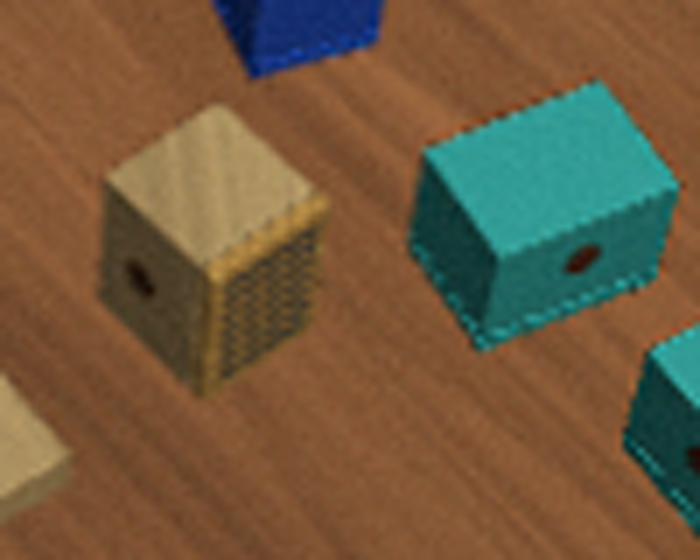

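View pics/s1top.png

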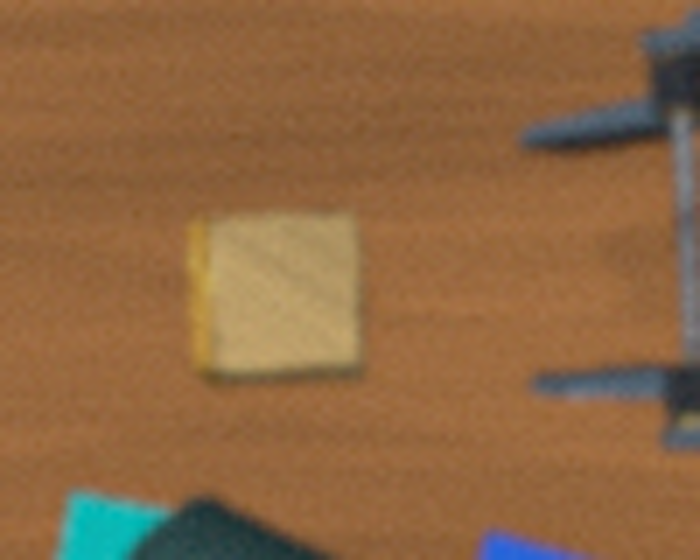

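```bash
python3 - <<'E'
from h import *
C=cams()
h=.09;a,b=.032,.035
s=crop([(189,217),(355,212),(361,368),(196,376)],7,(265,240))
ss=crop([(218,104),(325,197),(208,275),(106,182),(202,397),(100,300),(310,330)],7,(320,220))
T=[(a,b,h),(a,-b,h),(-a,-b,h),(-a,b,h)]
S=[(-a,-b,h),(-a,b,h),(a,b,h),(a,-b,h),(a,b,0),(a,-b,0),(-a,b,0)]
for o in ([("top",T,s)],[("scene",S,ss)]):
    x,r=fit([(C[c],P,q) for c,P,q in o],[.48,.08,0]); print(x,np.degrees(x[2]));print(r.round(1).tolist())
p,M=st()
for b in(.2,.08,0):
    P,N=pose([.481,.081,.047],-40,2.2,back=b); print(rel(p,M,P,N),P)
E
```

```text
[0.48096111 0.07732134 0.03909629] 2.240052487802263
[[-0.0, 0.5], [0.1, 0.2], [0.1, -0.3], [-0.3, -0.4]]
[0.4827946  0.08100478 0.04141187] 2.3727255536693033
[[-0.1, -1.0], [0.8, 0.6], [0.8, 0.7], [-0.7, -1.3], [-0.3, 1.1], [-0.9, -0.1], [0.3, -0.4]]
t 12.2 p [486.8 -31.5 135.8] tz [-0.032  0.764 -0.644] ty [ 0.999  0.04  -0.003] F [-0.6  0.4  0. ] M [-0.46 -0.09 -0.03] gap 91.0 j [-0.488  0.422  2.088  0.761  1.275 -1.005]
(array([185.8,  -1.3, 143. ]), array([ -0.2, -89.9,   0.1])) [0.47652885 0.19738726 0.18580725]
(array([ 65.8,  -1.2, 143.2]), array([ -0.2, -89.9,   0.1])) [0.47948988 0.12030961 0.09388192]
(array([-14.2,  -1. , 143.4]), array([ -0.2, -89.9,   0.1])) [0.48146389 0.0689245  0.03259836]
```

```bash
python3 - <<'E'
from h import *
p,M=st(0)
G=np.array([.481,.082,.049])
E,_=pose(G,-40,2.2,back=.2)
for i in range(1,10):
    s=i/9; th=50-90*s
    y=-.0315+(E[1]+.0315)*s; z=.136+(E[2]-.136)*s+.10*np.sin(np.pi*s)
    _,N=pose(G,th,2.2); P=np.array([.4868+(E[0]-.4868)*s,y,z])
    a,t=rel(p,M,P,N);print([a.tolist(),t.tolist(),91],",")
P,N=pose(G,-40,2.2,back=.15);a,t=rel(p,M,P,N);print([a.tolist(),t.tolist(),91])
E
```

```text
t 12.2 p [486.8 -31.5 135.8] tz [-0.032  0.764 -0.644] ty [ 0.999  0.04  -0.003] F [-0.6  0.4  0. ] M [-0.46 -0.09 -0.03] gap 91.0 j [-0.488  0.422  2.088  0.761  1.275 -1.005]
[[47.2, -0.3, -6.4], [-0.2, -9.9, -0.1], 91] ,
[[91.1, -0.5, -9.9], [-0.2, -19.9, -0.0], 91] ,
[[129.0, -0.7, -8.4], [-0.2, -29.9, -0.0], 91] ,
[[159.0, -0.9, -0.2], [-0.2, -39.9, -0.0], 91] ,
[[179.8, -1.0, 15.6], [-0.2, -49.9, 0.0], 91] ,
[[191.6, -1.1, 39.1], [-0.2, -59.9, 0.0], 91] ,
[[195.4, -1.2, 69.4], [-0.2, -69.9, 0.0], 91] ,
[[193.3, -1.2, 104.6], [-0.2, -79.9, 0.1], 91] ,
[[188.0, -1.3, 142.5], [-0.2, -89.9, 0.1], 91] ,
[[138.0, -1.2, 142.6], [-0.2, -89.9, 0.1], 91]
```

>>> carry_out:
  steps:
    - [[47,-0.3,-6.4],[0,-9.9,0],91]
    - [[91,-0.5,-9.9],[0,-19.9,0],91]
    - [[129,-0.7,-8.4],[0,-29.9,0],91]
    - [[159,-0.9,0],[-0.2,-39.9,0],91]
    - [[180,-1,15.6],[-0.2,-49.9,0],91]
    - [[191.6,-1.1,39],[-0.2,-59.9,0],91]
    - [[195.4,-1.2,69.4],[-0.2,-69.9,0],91]
    - [[193.3,-1.2,104.6],[-0.2,-79.9,0.1],91]
    - [[188,-1.3,142.5],[-0.2,-89.9,0.1],91]
    - [[138,-1.2,142.6],[-0.2,-89.9,0.1],91]

```text
time: 13.45
eef_pos: [0.4764, 0.1705, 0.1463]
ee_rot: [0.248, 0.648, 0.68, -0.238]
ft_force: [0.2, -0.3, -0.9]
finger_gap: 0.0909
```

>>> carry_out:
  steps:
    - [[0,0,0],[0,0,0],91]
    - [[0,0,0],[0,0,0],91]

```text
time: 13.7
eef_pos: [0.4774, 0.1665, 0.1497]
ee_rot: [0.246, 0.651, 0.677, -0.237]
ft_force: [-0.0, -0.2, 0.2]
finger_gap: 0.0913
```

```bash
python3 - <<'E'
from h import *
p,M=st()
G=np.array([.481,.082,.049])
for b in(.12,.06,0):
    P,N=pose(G,-40,2.2,back=b); print(rel(p,M,P,N),P)
E
```

```text
t 13.7 p [477.4 166.5 149.7] tz [ 0.024 -0.642 -0.766] ty [ 0.999  0.039 -0.001] F [-0.  -0.2  0.2] M [ 0.39 -0.05  0.05] gap 91.3 j [ 0.584  0.379  2.024 -0.624  1.222  0.91 ]
(array([-0.1,  0.4, 30.3]), array([-0. , -0. ,  0.1])) [0.47850287 0.14700216 0.1265237 ]
(array([-0.1,  0.4, 90.3]), array([-0. , -0. ,  0.1])) [0.47998338 0.10846333 0.08056103]
(array([-1.000e-01,  4.000e-01,  1.503e+02]), array([-0. , -0. ,  0.1])) [0.48146389 0.0699245  0.03459836]
```

>>> carry_out:
  steps:
    - [[0,0,50],[0,0,0],91]
    - [[0,0.4,90],[0,0,0],91]
    - [[0,0.4,120],[0,0,0],91]
    - [[0,0.4,140],[0,0,0],91]
    - [[0,0.4,150],[0,0,0],91]
    - [[0,0.4,150],[0,0,0],91]
    - [[0,0.4,150],[0,0,0],91]

```text
time: 14.58
eef_pos: [0.4825, 0.0704, 0.0355]
ee_rot: [0.247, 0.652, 0.677, -0.237]
ft_force: [0.5, -0.5, -0.3]
finger_gap: 0.0912
```

```bash
python3 - <<'E'
from h import *
p,M=st()
P,N=pose([.481,.082,.049],-40,2.2,back=0); print(rel(p,M,P,N),P)
E
```

```text
t 14.57 p [482.5  70.4  35.5] tz [ 0.026 -0.642 -0.766] ty [0.999 0.039 0.001] F [ 0.5 -0.5 -0.3] M [ 0.4  -0.09 -0.02] gap 91.2 j [ 0.429  0.536  2.107 -0.798  0.98   1.011]
(array([ 0.2, -1. ,  1. ]), array([ 0.1, -0. , -0. ])) [0.48146389 0.0699245  0.03459836]
```

>>> carry_out:
  steps:
    - [[0,0,0],[0,0,0],60]
    - [[0,0,0],[0,0,0],60]
    - [[0,0,0],[0,0,0],60]
    - [[0,0,0],[0,0,0],60]
    - [[0,0,0],[0,0,0],60]
    - [[0,0,0],[0,0,0],60]
  grip_force: 35

```text
time: 15.32
eef_pos: [0.4821, 0.0699, 0.035]
ee_rot: [0.247, 0.651, 0.677, -0.237]
ft_force: [-0.6, 3.6, 5.6]
finger_gap: 0.0639
```

```bash
python3 - <<'E'
from h import *
p,M=st()
c=np.array([.481,.079,.045]); print("c-p",c-p)
# end TCP: centre z .035
roll(p,M,[.48,.0425,0],2.2,np.arange(6,85,6),[.5]+[1.]*13)
C=cams()
for n,o in(("top",(255,240)),("scene",(320,220))):
    cv2.imwrite(f"pics/q2{n}.png",cv2.resize(C[n]["frame"][o[1]:o[1]+80,o[0]:o[0]+100],None,fx=7,fy=7,interpolation=cv2.INTER_CUBIC))
E
```

```text
t 15.32 p [482.1  69.9  35. ] tz [ 0.025 -0.642 -0.766] ty [0.999 0.039 0.   ] F [-0.6  3.6  5.6] M [0.39 0.22 0.01] gap 63.9 j [ 0.428  0.537  2.108 -0.798  0.98   1.011]
c-p [-0.00106471  0.0090688   0.01002254]
[[-5.0, -0.0, 0.0], [-0.0, 6.0, 0.0], 60] ,
[[-9.8, -0.0, 0.5], [-0.0, 12.0, 0.0], 60] ,
[[-14.3, -0.0, 1.9], [-0.0, 18.0, 0.0], 60] ,
[[-18.6, -0.0, 3.7], [-0.0, 24.0, 0.0], 60] ,
[[-22.6, -0.0, 5.9], [-0.0, 30.0, 0.0], 60] ,
[[-26.4, -0.0, 8.6], [-0.0, 36.0, 0.0], 60] ,
[[-29.9, -0.0, 11.7], [-0.0, 42.0, 0.0], 60] ,
[[-33.1, -0.0, 15.1], [-0.0, 48.0, 0.0], 60] ,
[[-35.9, -0.0, 18.8], [-0.0, 54.0, 0.0], 60] ,
[[-38.3, -0.0, 22.7], [-0.0, 60.0, 0.0], 60] ,
[[-40.3, -0.0, 27.0], [-0.0, 66.0, 0.0], 60] ,
[[-41.8, -0.0, 31.4], [-0.0, 72.0, 0.0], 60] ,
[[-42.8, -0.0, 35.9], [-0.0, 78.0, 0.0], 60] ,
[[-43.4, -0.0, 40.5], [-0.0, 84.0, 0.0], 60] ,
```

View pics/q2top.png

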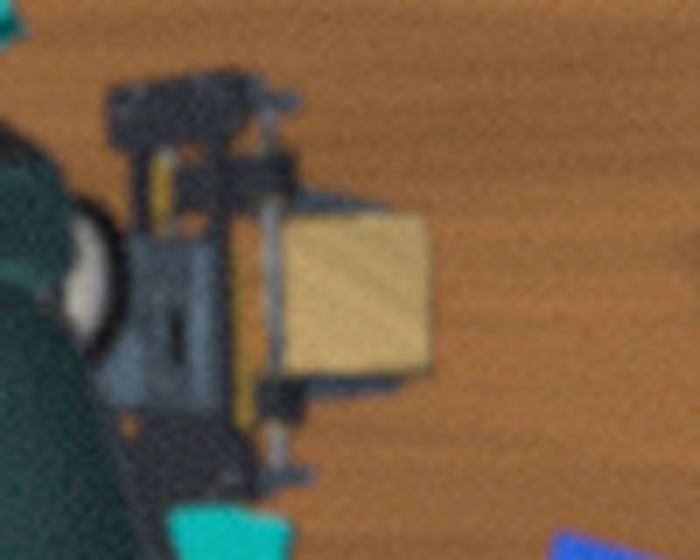

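>>> carry_out:
  steps:
    - [[-5,0,0],[0,6,0],60]
    - [[-9.8,0,0.5],[0,12,0],60]
    - [[-14.3,0,1.9],[0,18,0],60]
    - [[-18.6,0,3.7],[0,24,0],60]
    - [[-22.6,0,5.9],[0,30,0],60]
    - [[-26.4,0,8.6],[0,36,0],60]
    - [[-29.9,0,11.7],[0,42,0],60]

```text
time: 16.3
eef_pos: [0.4825, 0.0391, 0.0449]
ee_rot: [-0.014, 0.693, 0.72, 0.013]
ft_force: [-0.2, 0.8, -6.1]
finger_gap: 0.0639
```

```bash
python3 - <<'E'
from h import *
p,M=st()
roll(p,M,[.48,.0425,0],2.2,np.arange(6,49,6),[0]*8)
print(np.degrees(np.arcsin(M[1,2])))
E
```

```text
t 16.3 p [482.5  39.1  44.9] tz [-0.002  0.038 -0.999] ty [ 0.999  0.038 -0.   ] F [-0.2  0.8 -6.1] M [-0.09 -0.06  0.01] gap 63.9 j [ 0.012  0.336  2.215  0.068  0.593 -0.084]
[[-4.7, 0.0, 0.4], [-0.0, 6.0, -0.0], 60] ,
[[-9.3, 0.0, 1.4], [-0.0, 12.0, -0.0], 60] ,
[[-13.8, 0.0, 2.7], [-0.0, 18.0, -0.0], 60] ,
[[-18.1, 0.0, 4.6], [-0.0, 24.0, -0.0], 60] ,
[[-22.3, 0.0, 6.9], [-0.0, 30.0, -0.0], 60] ,
[[-26.1, 0.0, 9.6], [-0.0, 36.0, -0.0], 60] ,
[[-29.7, 0.0, 12.7], [-0.0, 42.0, -0.0], 60] ,
[[-32.9, 0.0, 16.2], [-0.0, 48.0, -0.0], 60] ,
2.1847761007483895
```

>>> carry_out:
  steps:
    - [[-4.7,0,0.4],[0,6,0],60]
    - [[-9.3,0,1.4],[0,12,0],60]
    - [[-13.8,0,2.7],[0,18,0],60]
    - [[-18.1,0,4.6],[0,24,0],60]
    - [[-22.3,0,6.9],[0,30,0],60]
    - [[-26.1,0,9.6],[0,36,0],60]
    - [[-29.7,0,12.7],[0,42,0],60]
    - [[-29.7,0,12.7],[0,42,0],60]

```text
time: 17.3
eef_pos: [0.4835, 0.0093, 0.03]
ee_rot: [-0.271, 0.644, 0.667, 0.259]
ft_force: [-0.2, -0.1, -5.3]
finger_gap: 0.0639
```

```bash
python3 - <<'E'
from h import *
p,M=st()
L=np.degrees(np.arcsin(M[1,2]));print(L)
r=50.1-L
roll(p,M,[.48,.0425,0],2.2,[r/2,r,r,r],[0,0,-.5,-1])
E
```

```text
t 17.3 p [483.5   9.3  30. ] tz [-0.027  0.694 -0.719] ty [ 0.999  0.037 -0.003] F [-0.2 -0.1 -5.3] M [-1.06 -0.15  0.05] gap 63.9 j [-0.391  0.562  2.125  0.831  1.025 -1.082]
43.9601238347505
[[-2.4, 0.0, 0.2], [0.0, 3.1, -0.0], 60] ,
[[-4.8, 0.0, 0.6], [0.0, 6.1, -0.0], 60] ,
[[-5.1, 0.0, 0.9], [0.0, 6.1, -0.0], 60] ,
[[-5.5, 0.0, 1.3], [0.0, 6.1, -0.0], 60] ,
```

>>> carry_out:
  steps:
    - [[-2.4,0,0.2],[0,3.1,0],60]
    - [[-4.8,0,0.6],[0,6.1,0],60]
    - [[-4.8,0,0.6],[0,6.1,0],60]
    - [[-4.8,0,0.6],[0,6.1,0],60]

```text
time: 17.8
eef_pos: [0.4842, 0.0074, 0.0277]
ee_rot: [-0.305, 0.628, 0.653, 0.293]
ft_force: [-0.3, -0.5, -5.5]
finger_gap: 0.0639
```

>>> carry_out:
  steps:
    - [[-0.4,0,0.3],[0,0,0],60]
    - [[-0.8,0,0.6],[0,0,0],60]
    - [[-0.8,0,0.6],[0,0,0],60]

```text
time: 18.18
eef_pos: [0.4843, 0.0071, 0.0267]
ee_rot: [-0.305, 0.628, 0.653, 0.293]
ft_force: [0.1, 0.3, -4.2]
finger_gap: 0.0642
```

>>> carry_out:
  steps:
    - [[-0.4,0,0.3],[0,0,0],60]
    - [[-0.8,0,0.6],[0,0,0],60]
    - [[-0.8,0,0.6],[0,0,0],60]

```text
time: 18.55
eef_pos: [0.4844, 0.007, 0.026]
ee_rot: [-0.305, 0.628, 0.653, 0.294]
ft_force: [-2.7, -1.9, 5.5]
finger_gap: 0.0636
```

>>> carry_out:
  steps:
    - [[-0.4,0,0.3],[0,0,0],60]
    - [[-0.8,0,0.6],[0,0,0],60]
    - [[-0.8,0,0.6],[0,0,0],60]

```text
time: 18.92
eef_pos: [0.4843, 0.007, 0.026]
ee_rot: [-0.306, 0.628, 0.653, 0.294]
ft_force: [-7.8, -5.5, 22.6]
finger_gap: 0.0637
```

```bash
python3 - <<'E'
from h import *
p,M=st()
c=np.array([.4833,-.003,.035]); t=np.array([.525,-.023,.035])
Q=R.from_euler('z',-4.2,degrees=True).as_matrix()
for s,l in((0,2.2),(1/3,2.2),(2/3,2.2),(1,2.2),(1,1.4),(1,.8)):
    Qs=R.from_euler('z',-4.2*s,degrees=True).as_matrix()
    a,r=rel(p,M,c+(t-c)*s+Qs@(p-c)+[0,0,l*1e-3],Qs@M);print([a.tolist(),r.tolist(),60],",")
C=cams()
for n,o in(("top",(255,240)),("scene",(300,200))):
    cv2.imwrite(f"pics/q3{n}.png",cv2.resize(C[n]["frame"][o[1]:o[1]+80,o[0]:o[0]+100],None,fx=7,fy=7,interpolation=cv2.INTER_CUBIC))
E
```

```text
t 18.93 p [484.3   7.   26. ] tz [-0.03   0.768 -0.639] ty [0.999 0.039 0.   ] F [-7.8 -5.5 22.6] M [1.04 0.96 0.78] gap 63.7 j [-0.429  0.622  2.097  0.871  1.114 -1.151]
[[1.7, 0.0, -1.4], [0.0, 0.0, 0.0], 60] ,
[[-2.9, 13.9, -7.0], [-1.1, -0.0, 0.9], 60] ,
[[-7.6, 27.7, -12.5], [-2.2, -0.0, 1.8], 60] ,
[[-12.2, 41.6, -18.1], [-3.2, -0.0, 2.7], 60] ,
[[-12.8, 41.6, -17.6], [-3.2, -0.0, 2.7], 60] ,
[[-13.3, 41.6, -17.2], [-3.2, -0.0, 2.7], 60] ,
```

View pics/q3scene.png

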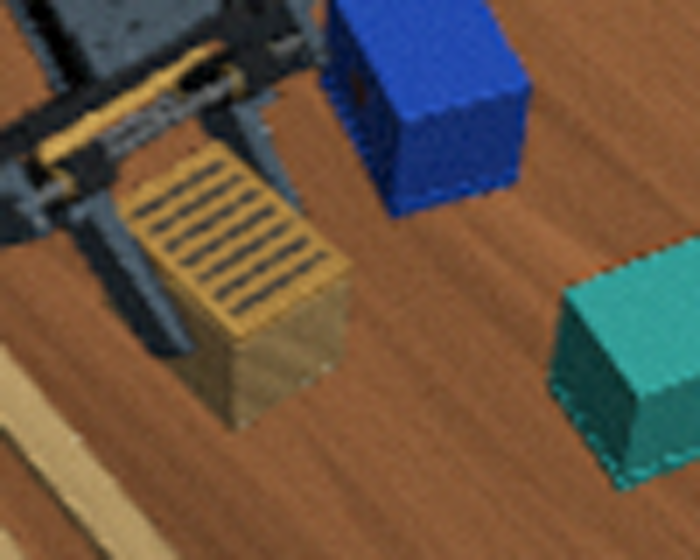

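>>> carry_out:
  steps:
    - [[1.7,0,-1.4],[0,0,0],60]
    - [[1.7,0,-1.4],[0,0,0],60]
    - [[-1,7,-4],[-0.5,0,0.4],60]
    - [[-2.9,13.9,-7],[-1.1,0,0.9],60]
    - [[-5,21,-10],[-1.6,0,1.3],60]
    - [[-7.6,27.7,-12.5],[-2.2,0,1.8],60]
    - [[-10,35,-15],[-2.7,0,2.2],60]
    - [[-12.2,41.6,-18.1],[-3.2,0,2.7],60]
    - [[-12.2,41.6,-18.1],[-3.2,0,2.7],60]

```text
time: 20.15
eef_pos: [0.5272, -0.0134, 0.0269]
ee_rot: [-0.294, 0.652, 0.629, 0.304]
ft_force: [-0.9, -0.4, -4.6]
finger_gap: 0.0636
```

```bash
python3 - <<'E'
from h import *
p,M=st()
E
```

```text
t 20.15 p [527.2 -13.4  26.9] tz [ 0.027  0.767 -0.642] ty [ 0.999 -0.035 -0.   ] F [-0.9 -0.4 -4.6] M [-1.18 -0.01  0.01] gap 63.6 j [-0.441  0.645  2.033  0.902  1.117 -1.097]
```

>>> carry_out:
  steps:
    - [[-0.4,0,0.3],[0,0,0],60]
    - [[-0.8,0,0.6],[0,0,0],60]
    - [[-0.9,0,0.8],[0,0,0],60]
    - [[-0.9,0,0.8],[0,0,0],60]

```text
time: 20.65
eef_pos: [0.5265, -0.0131, 0.0261]
ee_rot: [-0.295, 0.651, 0.629, 0.305]
ft_force: [-3.4, -4.3, 3.8]
finger_gap: 0.0638
```

>>> carry_out:
  steps:
    - [[0,0,0],[0,0,0],85]
    - [[0,0,0],[0,0,0],85]
    - [[0,0,0],[0,0,0],85]
    - [[0,0,0],[0,0,0],85]
    - [[0,0,-30],[0,0,0],85]
    - [[0,0,-80],[0,0,0],85]
    - [[0,0,-130],[0,0,0],85]
    - [[0,0,-150],[0,0,0],85]

```text
time: 21.65
eef_pos: [0.5235, -0.1301, 0.1234]
ee_rot: [-0.293, 0.652, 0.629, 0.305]
ft_force: [-0.5, 0.6, 0.2]
finger_gap: 0.085
```

```bash
python3 - <<'E'
from h import *
p,M=st()
C=cams()
for n,o in(("top",(285,205)),("scene",(280,190))):
    cv2.imwrite(f"pics/s3{n}.png",cv2.resize(C[n]["frame"][o[1]:o[1]+80,o[0]:o[0]+100],None,fx=7,fy=7,interpolation=cv2.INTER_CUBIC))
E
```

```text
t 21.65 p [ 523.5 -130.1  123.4] tz [ 0.029  0.766 -0.643] ty [ 0.999 -0.036  0.002] F [-0.5  0.6  0.2] M [-0.47 -0.07  0.01] gap 85.0 j [-0.615  0.52   1.954  0.724  1.323 -1.009]
```

View pics/s3scene.png

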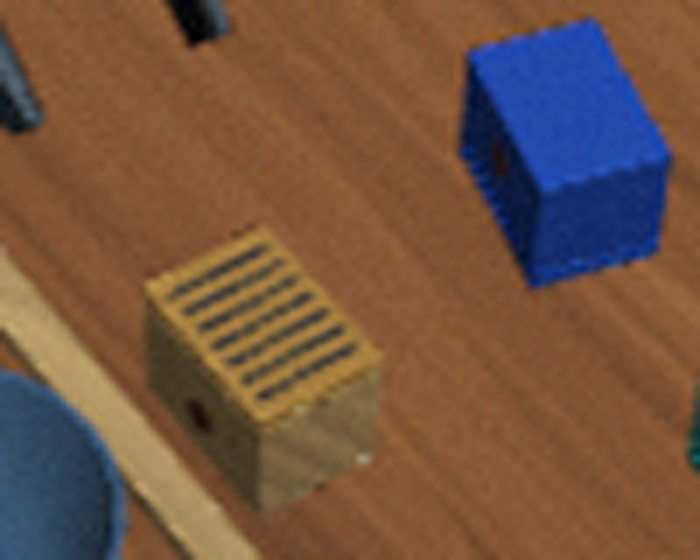

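View pics/s3top.png

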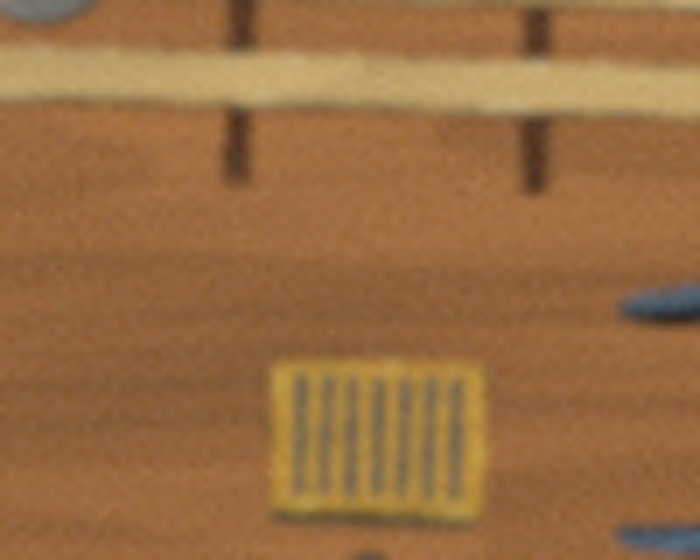

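```bash
python3 - <<'E'
from kin import *
C=cams()
h=.07;a,b=.032,.045
s=crop([(273,362),(487,364),(484,520),(276,517)],7,(285,205))
T=[(a,b,h),(a,-b,h),(-a,-b,h),(-a,b,h)]
x,r=fit([(C["top"],T,s)],[.52,-.02,0]);print(x,np.degrees(x[2]));print(r.round(1).tolist())
ss=crop([(265,226),(380,356),(262,420),(148,286),(262,513),(148,378),(372,458)],7,(280,190))
S=[(-a,-b,h),(-a,b,h),(a,b,h),(a,-b,h),(a,b,0),(a,-b,0),(-a,b,0)]
x2,r=fit([(C["scene"],S,ss)],[.52,-.02,0]);print(x2,np.degrees(x2[2]));print(r.round(1).tolist())
rk=np.array([.739,-.0305]);ps=-2.0
Rz=R.from_euler('z',ps,degrees=True).as_matrix()
print("block in rack frame (top cam both):",(Rz.T[:2,:2]@(x[:2]-[.738,-.0331])*1000).round(1))
k,c=calib()
t=np.radians(42)
for sg in(1,-1):
  M=Rz@tool([np.sin(t),0,-np.cos(t)],[0,sg,0])
  for xr in(-.35,-.3,-.2,-.0763):
    P=Rz@np.array([xr,0,.022])+[*rk,0]
    q,c=ik(k,P,M,[0,.6,1.8,0.,.5,-sg*1.5]);print(sg,xr,"%.0e"%c,q.round(2))
E
```

```text
[ 0.52379293 -0.02557321 -0.01257787] -0.720658616365223
[[0.2, 0.4], [-0.1, 0.4], [0.3, -0.5], [-0.4, -0.3]]
[ 0.52551256 -0.02110819 -0.05290476] -3.031219704816831
[[0.3, -0.9], [0.8, -0.0], [-0.3, 0.3], [-0.7, -0.6], [-0.6, 1.0], [-0.3, 0.5], [1.1, -0.5]]
block in rack frame (top cam both): [-214.3    0. ]
1 -0.35 9e-02 [-0.33  0.14  2.57  1.28  0.31 -3.08]
1 -0.3 8e-02 [-0.29  0.22  2.48  1.31  0.31 -3.08]
1 -0.2 7e-02 [-0.25  0.36  2.3   1.35  0.31 -3.08]
1 -0.0763 5e-02 [-0.21  0.51  2.1   1.38  0.31 -3.08]
-1 -0.35 2e-03 [-0.16  0.39  2.66  2.99  0.61 -1.55]
-1 -0.3 1e-28 [-0.14  0.4   2.6   3.01  0.59 -1.54]
-1 -0.2 1e-24 [-0.11  0.45  2.42  3.03  0.46 -1.52]
-1 -0.0763 7e-31 [-0.09  0.53  2.2   3.02  0.32 -1.5 ]
```

```bash
cat > path.py <<'E'
from kin import *
k,_=calib()
def pz(P,lean,az):
    "lean deg back, az: direction (deg world) the tip points to horizontally; jaw y = az-90"
    t=np.radians(lean);M=R.from_euler('z',az,degrees=True).as_matrix()@tool([np.sin(t),0,-np.cos(t)],[0,-1,0]);return np.array(P,float),M
def check(path,q,n=4):
    # path: list (P,lean,az); interpolated
    out=[q]
    for A,B in zip(path[:-1],path[1:]):
        for i in range(1,n+1):
            s=i/n; P,M=pz(np.array(A[0])*(1-s)+np.array(B[0])*s,A[1]*(1-s)+B[1]*s,A[2]*(1-s)+B[2]*s)
            f=lambda q:np.r_[(fk(k,q)[0]-P)*5,(fk(k,q)[1].inv()*R.from_matrix(M)).as_rotvec()]
            r=least_squares(f,np.clip(out[-1],lim[:,0]+1e-3,lim[:,1]-1e-3),bounds=(lim[:,0],lim[:,1]))
            print(P.round(3),"%.0f"%(A[1]*(1-s)+B[1]*s),"%.0f"%(A[2]*(1-s)+B[2]*s),"%.0e"%r.cost,r.x.round(2),"dq",np.abs(r.x-out[-1]).max().round(2)); out.append(r.x)
E
python3 - <<'E'
from path import *
q=np.array([-.615,.52,1.954,.724,1.323,-1.009])
y=-.0215
check([((.5235,-.1301,.1234),50,92),((.50,-.08,.19),50,70),((.48,-.03,.19),46,30),((.474,y,.16),45,-2),((.474,y,.03),45,-2),((.66,-.028,.03),45,-2)],q)
E
```

```text
[ 0.518 -0.118  0.14 ] 50 86 2e-19 [-0.61  0.47  1.99  0.74  1.32 -0.98] dq 0.05
[ 0.512 -0.105  0.157] 50 81 1e-30 [-0.61  0.41  2.05  0.8   1.28 -0.94] dq 0.06
[ 0.506 -0.093  0.173] 50 76 2e-31 [-0.61  0.34  2.1   0.86  1.24 -0.89] dq 0.07
[ 0.5  -0.08  0.19] 50 70 1e-30 [-0.61  0.27  2.16  0.91  1.2  -0.83] dq 0.07
[ 0.495 -0.068  0.19 ] 49 60 2e-27 [-0.6   0.2   2.25  1.02  1.08 -0.77] dq 0.12
[ 0.49  -0.055  0.19 ] 48 50 7e-26 [-0.58  0.12  2.34  1.12  0.96 -0.7 ] dq 0.13
[ 0.485 -0.042  0.19 ] 47 40 4e-24 [-0.53  0.05  2.41  1.24  0.82 -0.62] dq 0.14
[ 0.48 -0.03  0.19] 46 30 8e-22 [-0.45 -0.03  2.48  1.35  0.66 -0.53] dq 0.16
[ 0.478 -0.028  0.183] 46 22 5e-30 [-0.4  -0.05  2.52  1.5   0.53 -0.52] dq 0.15
[ 0.477 -0.026  0.175] 46 14 7e-18 [-0.32 -0.07  2.55  1.7   0.4  -0.56] dq 0.21
[ 0.476 -0.024  0.167] 45 6 3e-04 [-0.25 -0.06  2.58  2.05  0.31 -0.76] dq 0.35
[ 0.474 -0.022  0.16 ] 45 -2 2e-03 [-0.16 -0.02  2.61  2.77  0.31 -1.3 ] dq 0.72
[ 0.474 -0.022  0.128] 45 -2 4e-05 [-0.14  0.06  2.59  2.9   0.31 -1.41] dq 0.13
[ 0.474 -0.022  0.095] 45 -2 1e-19 [-0.13  0.17  2.58  2.96  0.4  -1.48] dq 0.11
[ 0.474 -0.022  0.062] 45 -2 2e-20 [-0.13  0.29  2.57  3.    0.51 -1.52] dq 0.12
[ 0.474 -0.022  0.03 ] 45 -2 2e-21 [-0.13  0.41  2.56  3.02  0.62 -1.54] dq 0.12
[ 0.52  -0.023  0.03 ] 45 -2 2e-20 [-0.12  0.44  2.48  3.03  0.56 -1.53] dq 0.08
[ 0.567 -0.025  0.03 ] 45 -2 3e-20 [-0.11  0.46  2.39  3.03  0.5  -1.53] dq 0.08
[ 0.613 -0.026  0.03 ] 45 -2 3e-19 [-0.1   0.49  2.31  3.03  0.45 -1.52] dq 0.08
[ 0.66  -0.028  0.03 ] 45 -2 2e-17 [-0.09  0.53  2.22  3.03  0.39 -1.51] dq 0.09
```

```bash
python3 - <<'E'
from path import *
q=np.array([-.615,.52,1.954,.724,1.323,-1.009])
y=-.0215
check([((.5235,-.1301,.1234),50,92),((.50,-.08,.19),58,70),((.474,-.05,.18),65,30),((.474,y,.16),65,-2),((.474,y,.09),47,-2),((.474,y,.03),45,-2)],q)
p,M=st(0)
for a in [((.508,-.096,.168),55,77),((.50,-.08,.19),58,70),((.487,-.065,.185),61,50),((.474,-.05,.18),65,30),((.474,-.035,.17),65,14),((.474,y,.16),65,-2)]:
    P,N=pz(*a);print(a,[i.tolist() for i in rel(p,M,P,N)])
E
```

```text
[ 0.518 -0.118  0.14 ] 52 86 7e-21 [-0.62  0.49  1.98  0.76  1.34 -1.  ] dq 0.03
[ 0.512 -0.105  0.157] 54 81 3e-31 [-0.63  0.44  2.04  0.83  1.33 -0.97] dq 0.08
[ 0.506 -0.093  0.173] 56 76 2e-30 [-0.64  0.39  2.1   0.91  1.32 -0.95] dq 0.08
[ 0.5  -0.08  0.19] 58 70 3e-30 [-0.65  0.34  2.16  1.    1.3  -0.93] dq 0.08
[ 0.494 -0.072  0.188] 60 60 3e-25 [-0.68  0.29  2.25  1.14  1.22 -0.94] dq 0.14
[ 0.487 -0.065  0.185] 62 50 5e-24 [-0.69  0.25  2.34  1.3   1.15 -0.97] dq 0.16
[ 0.48  -0.058  0.182] 63 40 2e-22 [-0.68  0.21  2.44  1.5   1.07 -1.02] dq 0.2
[ 0.474 -0.05   0.18 ] 65 30 3e-20 [-0.65  0.18  2.53  1.74  1.01 -1.1 ] dq 0.24
[ 0.474 -0.043  0.175] 65 22 1e-20 [-0.58  0.16  2.59  1.97  0.94 -1.17] dq 0.24
[ 0.474 -0.036  0.17 ] 65 14 3e-31 [-0.47  0.15  2.63  2.26  0.88 -1.27] dq 0.29
[ 0.474 -0.029  0.165] 65 6 8e-05 [-0.33  0.15  2.66  2.59  0.83 -1.38] dq 0.33
[ 0.474 -0.022  0.16 ] 65 -2 9e-04 [-0.15  0.16  2.66  2.99  0.8  -1.52] dq 0.4
[ 0.474 -0.022  0.142] 60 -2 5e-13 [-0.15  0.16  2.66  2.99  0.74 -1.52] dq 0.06
[ 0.474 -0.022  0.125] 56 -2 1e-29 [-0.15  0.17  2.64
[... 438 characters left out ...]
74 -0.022  0.03 ] 45 -2 7e-31 [-0.13  0.41  2.56  3.02  0.62 -1.54] dq 0.05
t 21.85 p [ 522.3 -127.1  121. ] tz [ 0.025  0.767 -0.641] ty [ 0.999 -0.034 -0.001] F [-0.3  0.7 -0.3] M [-0.45 -0.14  0.02] gap 85.1 j [-0.612  0.523  1.957  0.725  1.32  -1.009]
((0.508, -0.096, 0.168), 55, 77) [[55.6, -15.4, -6.6], [-8.8, 4.8, 6.6]]
((0.5, -0.08, 0.19), 58, 70) [[82.6, -24.0, -8.6], [-14.7, 7.8, 10.5]]
((0.487, -0.065, 0.185), 61, 50) [[88.1, -37.5, 5.7], [-31.5, 10.5, 21.5]]
((0.474, -0.05, 0.18), 65, 30) [[93.5, -51.0, 20.1], [-49.2, 13.6, 31.1]]
((0.474, -0.035, 0.17), 65, 14) [[95.5, -51.5, 38.0], [-62.7, 12.8, 39.7]]
((0.474, -0.0215, 0.16), 65, -2) [[96.4, -52.0, 54.8], [-76.2, 11.7, 48.3]]
```

```bash
python3 - <<'E'
from path import *
q=np.array([-.612,.523,1.957,.725,1.32,-1.009])
y=-.0215
W=[((.5223,-.1271,.121),50,92),((.508,-.10,.16),54,80),((.50,-.08,.18),57,68),((.497,-.07,.18),58,57),((.494,-.06,.18),59,46),((.491,-.05,.175),60,35),((.488,-.04,.17),60,25),((.486,-.03,.165),60,16),((.484,-.025,.16),59,7),((.484,y,.155),58,-2)]
check(W,q,2)
print("--")
p,M=st(0)
for a in W[1:]:
    P,N=pz(*a);print([i.tolist() for i in rel(p,M,P,N)])
E
```

```text
[ 0.515 -0.114  0.14 ] 52 86 3e-19 [-0.61  0.48  1.99  0.77  1.34 -1.  ] dq 0.04
[ 0.508 -0.1    0.16 ] 54 80 1e-30 [-0.63  0.42  2.06  0.85  1.32 -0.97] dq 0.08
[ 0.504 -0.09   0.17 ] 56 74 7e-31 [-0.64  0.38  2.11  0.93  1.29 -0.95] dq 0.08
[ 0.5  -0.08  0.18] 57 68 3e-31 [-0.65  0.34  2.17  1.01  1.26 -0.93] dq 0.09
[ 0.498 -0.075  0.18 ] 58 62 5e-31 [-0.66  0.31  2.22  1.09  1.21 -0.92] dq 0.08
[ 0.497 -0.07   0.18 ] 58 57 1e-31 [-0.66  0.28  2.27  1.17  1.16 -0.92] dq 0.08
[ 0.496 -0.065  0.18 ] 58 52 1e-30 [-0.66  0.25  2.32  1.26  1.11 -0.92] dq 0.09
[ 0.494 -0.06   0.18 ] 59 46 2e-30 [-0.65  0.22  2.37  1.36  1.06 -0.93] dq 0.1
[ 0.492 -0.055  0.178] 60 40 2e-29 [-0.64  0.2   2.42  1.47  1.   -0.96] dq 0.11
[ 0.491 -0.05   0.175] 60 35 6e-28 [-0.61  0.18  2.46  1.59  0.95 -0.99] dq 0.13
[ 0.49  -0.045  0.172] 60 30 5e-27 [-0.58  0.16  2.5   1.72  0.9  -1.02] dq 0.12
[ 0.488 -0.04   0.17 ] 60 25 2e-25 [-0.54  0.14  2.54  1.86  0.84 -1.06] dq 0.14
[ 0.487 -0.035  0.168] 60 20 5e-25 [-0.49  0.13  2.57  2.01  0.8  -1.1 ] dq 0.15
[ 0.486 -0.03   0.165] 60 16 1e-23 [-0.43  0.11  2.
[... 210 characters left out ...]
58] 58 2 2e-19 [-0.22  0.09  2.63  2.75  0.62 -1.39] dq 0.21
[ 0.484 -0.022  0.155] 58 -2 1e-18 [-0.14  0.09  2.64  2.98  0.6  -1.49] dq 0.23
--
t 21.85 p [ 522.3 -127.1  121. ] tz [ 0.025  0.767 -0.641] ty [ 0.999 -0.034 -0.001] F [-0.3  0.7 -0.3] M [-0.45 -0.14  0.02] gap 85.1 j [-0.612  0.523  1.957  0.725  1.32  -1.009]
[[46.9, -15.3, -4.6], [-6.4, 3.9, 4.9]]
[[74.9, -24.0, -2.2], [-16.2, 6.8, 11.8]]
[[81.2, -27.3, 5.4], [-25.2, 7.7, 18.2]]
[[87.6, -30.7, 13.0], [-34.3, 8.5, 24.3]]
[[90.1, -34.0, 23.8], [-43.6, 9.2, 30.3]]
[[92.6, -37.4, 34.6], [-51.8, 8.9, 36.1]]
[[95.1, -39.7, 45.4], [-59.2, 8.6, 41.2]]
[[94.4, -41.9, 52.4], [-66.1, 7.4, 47.0]]
[[92.8, -42.0, 58.3], [-73.0, 6.2, 52.8]]
```

>>> carry_out:
  steps:
    - [[47,-15,-4.6],[-6.4,3.9,4.9],60]
    - [[75,-24,-2.2],[-16.2,6.8,11.8],60]
    - [[81,-27,5.4],[-25.2,7.7,18.2],60]
    - [[88,-31,13],[-34.3,8.5,24.3],60]
    - [[90,-34,24],[-43.6,9.2,30.3],60]
    - [[92.6,-37.4,34.6],[-51.8,8.9,36.1],60]
    - [[95,-40,45],[-59.2,8.6,41.2],60]
    - [[94.4,-42,52.4],[-66.1,7.4,47],60]
    - [[92.8,-42,58.3],[-73,6.2,52.8],60]
    - [[92.8,-42,58.3],[-73,6.2,52.8],60]

```text
time: 23.1
eef_pos: [0.4845, -0.0221, 0.1555]
ee_rot: [0.004, 0.874, -0.006, 0.486]
ft_force: [0.1, -0.8, 0.3]
finger_gap: 0.0602
```

>>> carry_out:
  steps:
    - [[0,0,0],[0,0,0],60]
    - [[0,0,0],[0,0,0],60]

```text
time: 23.35
eef_pos: [0.4859, -0.0224, 0.1568]
ee_rot: [0.003, 0.873, -0.002, 0.488]
ft_force: [-0.2, 0.3, -0.7]
finger_gap: 0.06
```

```bash
python3 - <<'E'
from path import *
p,M=st()
y=-.0215
for a in [((.478,y,.12),52,-2),((.474,y,.09),47,-2),((.474,y,.06),45,-2),((.474,y,.03),45,-2)]:
    P,N=pz(*a);print([i.tolist() for i in rel(p,M,P,N)])
E
```

```text
t 23.35 p [485.9 -22.4 156.8] tz [ 0.852 -0.008 -0.524] ty [-0.008 -1.     0.004] F [-0.2  0.3 -0.7] M [0.04 0.52 0.02] gap 60.0 j [-0.168  0.091  2.634  2.905  0.611 -1.463]
[[-35.5, -0.9, 12.5], [-1.2, -6.4, 1.1]]
[[-63.2, -1.0, 24.8], [-1.1, -11.4, 1.1]]
[[-88.7, -1.1, 40.5], [-1.1, -13.4, 1.1]]
[[-114.3, -1.2, 56.2], [-1.1, -13.4, 1.1]]
```

>>> carry_out:
  steps:
    - [[-35.5,-0.9,12.5],[-1.2,-6.4,1.1],60]
    - [[-63,-1,24.8],[-1.1,-11.4,1.1],60]
    - [[-88.7,-1.1,40.5],[-1.1,-13.4,1.1],60]
    - [[-88.7,-1.1,40.5],[-1.1,-13.4,1.1],60]
    - [[-88.7,-1.1,40.5],[-1.1,-13.4,1.1],60]

```text
time: 23.98
eef_pos: [0.4744, -0.0227, 0.061]
ee_rot: [0.007, 0.923, -0.018, 0.384]
ft_force: [0.4, 0.7, 1.0]
finger_gap: 0.06
```

```bash
python3 - <<'E'
from path import *
p,M=st()
y=-.0215
for a in [((.474,y,.045),45,-2),((.474,y,.03),45,-2)]:
    P,N=pz(*a);print([i.tolist() for i in rel(p,M,P,N)])
C=cams()
for n,o in(("top",(285,215)),("scene",(280,170))):
    cv2.imwrite(f"pics/u1{n}.png",cv2.resize(C[n]["frame"][o[1]:o[1]+120,o[0]:o[0]+130],None,fx=5,fy=5,interpolation=cv2.INTER_CUBIC))
E
```

```text
t 23.98 p [474.4 -22.7  61. ] tz [ 0.708 -0.028 -0.706] ty [-0.039 -0.999 -0.   ] F [0.4 0.7 1. ] M [0.05 0.4  0.03] gap 60.0 j [-0.136  0.302  2.572  3.003  0.521 -1.519]
[[-11.7, -1.2, 11.0], [0.2, -0.1, -0.2]]
[[-22.3, -1.2, 21.6], [0.2, -0.1, -0.2]]
```

View pics/u1scene.png

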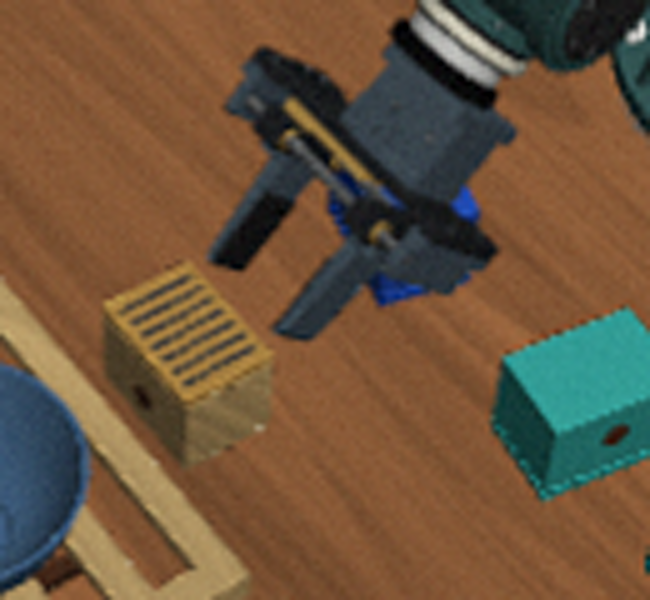

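View pics/u1top.png

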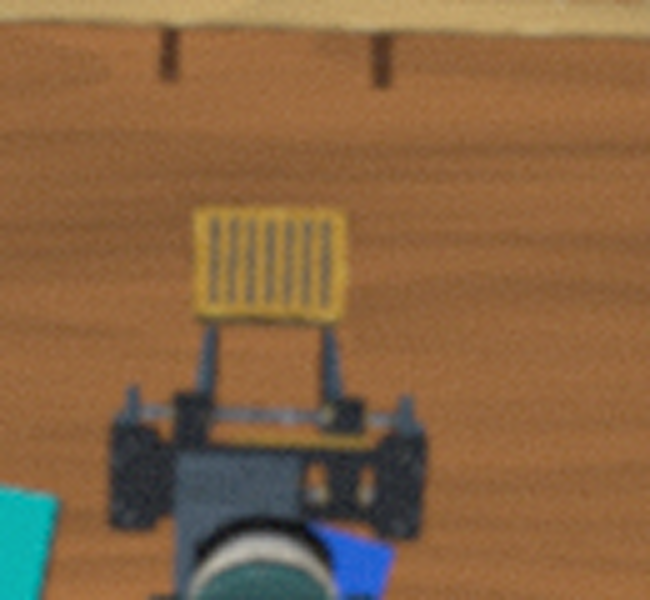

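>>> carry_out:
  steps:
    - [[-7,-1,7],[0.2,0,0],60]
    - [[-15,-1.2,14.3],[0.2,0,-0.2],60]
    - [[-22.3,-1.2,21.6],[0.2,0,-0.2],60]
    - [[-22.3,-1.2,21.6],[0.2,0,-0.2],60]
    - [[-20.3,-1.2,23.6],[0.2,0,-0.2],60]
    - [[-18.3,-1.2,25.6],[0.2,0,-0.2],60]
    - [[-16.3,-1.2,27.6],[0.2,0,-0.2],60]
    - [[-14.3,-1.2,29.6],[0.2,0,-0.2],60]

```text
time: 25.08
eef_pos: [0.4849, -0.0216, 0.0296]
ee_rot: [0.007, 0.924, -0.016, 0.383]
ft_force: [-8.1, 0.8, 6.4]
finger_gap: 0.06
```

```bash
python3 - <<'E'
from path import *
p,M=st()
rk=np.array([.739,-.0305,0]);Rz=R.from_euler('z',-2,degrees=True).as_matrix()
print("TCP rack",(Rz.T@(p-rk)*1000).round(1))
for x in(-.24,-.2,-.16,-.12,-.08):
    P,N=pz(rk+Rz@np.array([x,.001,.03]),45,-2);print(x,[i.tolist() for i in rel(p,M,P,N)])
E
```

```text
t 25.07 p [484.9 -21.6  29.6] tz [ 0.707 -0.024 -0.707] ty [-0.034 -0.999 -0.   ] F [-8.1  0.8  6.4] M [ 0.08  0.46 -0.01] gap 60.0 j [-0.13   0.421  2.538  3.022  0.604 -1.54 ]
TCP rack [-2.543e+02  1.000e-01  2.960e+01]
-0.24 [[10.4, -0.9, 9.8], [-0.0, -0.0, 0.0]]
-0.2 [[38.6, -0.9, 38.1], [-0.0, -0.0, 0.0]]
-0.16 [[66.9, -0.9, 66.4], [-0.0, -0.0, 0.0]]
-0.12 [[95.2, -0.9, 94.7], [-0.0, -0.0, 0.0]]
-0.08 [[123.4, -0.8, 123.0], [-0.0, -0.0, 0.0]]
```

>>> carry_out:
  steps:
    - [[5,0,5],[0,0,0],60]
    - [[12,-0.4,11.5],[0,0,0],60]
    - [[19,-0.6,18.5],[0,0,0],60]
    - [[26,-0.8,25.5],[0,0,0],60]
    - [[33,-0.9,32.5],[0,0,0],60]
    - [[40,-0.9,39.5],[0,0,0],60]
    - [[47,-0.9,46.5],[0,0,0],60]
    - [[54,-0.9,53.5],[0,0,0],60]
    - [[60,-0.9,59.5],[0,0,0],60]
    - [[64,-0.9,63.5],[0,0,0],60]

```text
time: 26.32
eef_pos: [0.5761, -0.0238, 0.0301]
ee_rot: [0.007, 0.923, -0.016, 0.383]
ft_force: [-4.6, 0.4, -0.5]
finger_gap: 0.0596
```

```bash
python3 - <<'E'
from path import *
p,M=st()
rk=np.array([.739,-.0305,0]);Rz=R.from_euler('z',-2,degrees=True).as_matrix()
print("TCP rack",(Rz.T@(p-rk)*1000).round(1))
for x in(-.14,-.12,-.1,-.09,-.08):
    P,N=pz(rk+Rz@np.array([x,.000,.03]),45,-2);print(x,[i.tolist() for i in rel(p,M,P,N)])
C=cams()
for n,o in(("top",(275,140)),("scene",(220,170))):
    cv2.imwrite(f"pics/u2{n}.png",cv2.resize(C[n]["frame"][o[1]:o[1]+120,o[0]:o[0]+130],None,fx=5,fy=5,interpolation=cv2.INTER_CUBIC))
E
```

```text
t 26.32 p [576.1 -23.8  30.1] tz [ 0.708 -0.024 -0.706] ty [-0.034 -0.999 -0.   ] F [-4.6  0.4 -0.5] M [0.07 0.85 0.04] gap 59.6 j [-0.105  0.469  2.377  3.035  0.492 -1.527]
TCP rack [-163.     1.    30.1]
-0.14 [[16.2, 1.0, 16.4], [-0.0, -0.1, 0.0]]
-0.12 [[30.3, 1.0, 30.5], [-0.0, -0.1, 0.0]]
-0.1 [[44.4, 1.0, 44.7], [-0.0, -0.1, 0.0]]
-0.09 [[51.5, 1.0, 51.8], [-0.0, -0.1, 0.0]]
-0.08 [[58.5, 1.0, 58.9], [-0.0, -0.1, 0.0]]
```

View pics/u2scene.png

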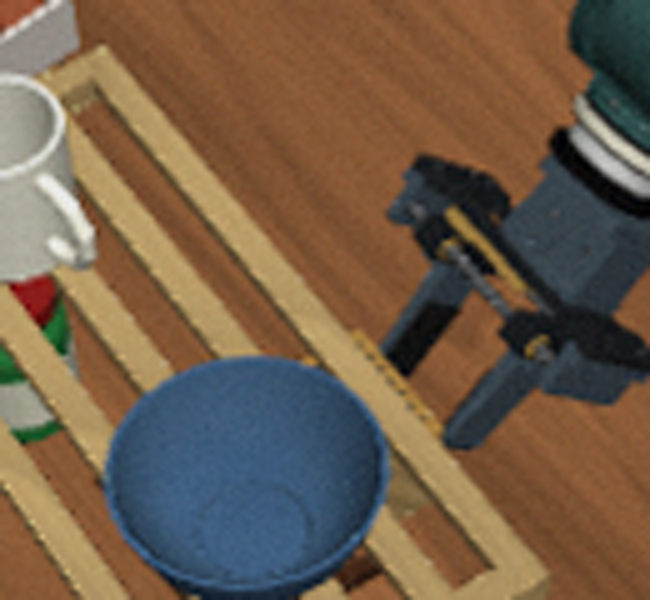

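View pics/u2top.png

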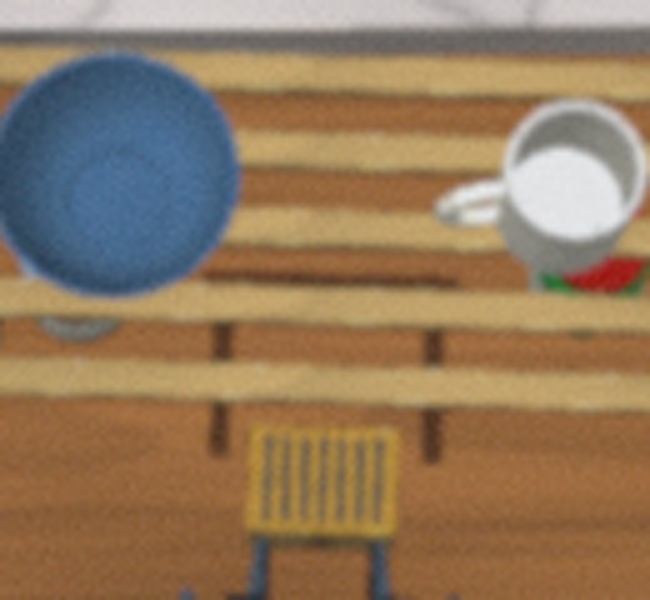

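>>> carry_out:
  steps:
    - [[4,0.2,4],[0,0,0],60]
    - [[10,0.4,10],[0,0,0],60]
    - [[16,0.6,16.2],[0,0,0],60]
    - [[23,0.8,23.2],[0,0,0],60]
    - [[30,1,30.2],[0,0,0],60]
    - [[37,1,37.2],[0,0,0],60]
    - [[44,1,44.2],[0,0,0],60]
    - [[50,1,50.2],[0,0,0],60]
    - [[53,1,53.2],[0,0,0],60]
    - [[53,1,53.2],[0,0,0],60]

```text
time: 27.68
eef_pos: [0.651, -0.0274, 0.0302]
ee_rot: [0.007, 0.923, -0.016, 0.384]
ft_force: [-0.2, 0.1, -1.0]
finger_gap: 0.0599
```

```bash
python3 - <<'E'
from path import *
p,M=st()
rk=np.array([.739,-.0305,0]);Rz=R.from_euler('z',-2,degrees=True).as_matrix()
print("TCP rack",(Rz.T@(p-rk)*1000).round(1))
C=cams()
for n,o in(("top",(275,140)),("scene",(220,170))):
    cv2.imwrite(f"pics/u3{n}.png",cv2.resize(C[n]["frame"][o[1]:o[1]+120,o[0]:o[0]+130],None,fx=5,fy=5,interpolation=cv2.INTER_CUBIC))
E
```

```text
t 27.68 p [651.  -27.4  30.2] tz [ 0.708 -0.024 -0.706] ty [-0.034 -0.999 -0.   ] F [-0.2  0.1 -1. ] M [-0.    0.49 -0.01] gap 59.9 j [-0.096  0.521  2.239  3.031  0.407 -1.513]
TCP rack [-88.1   0.   30.2]
```

View pics/u3top.png

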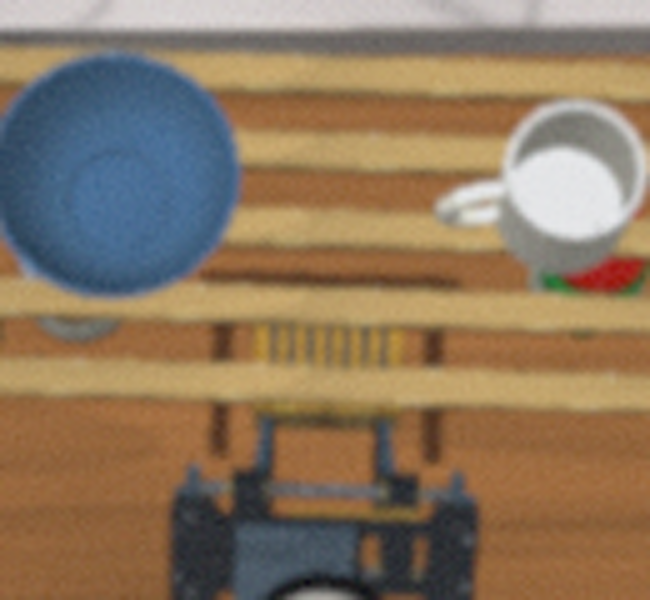

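>>> carry_out:
  steps:
    - [[1.4,0,1.4],[0,0,0],60]
    - [[2.8,0,2.8],[0,0,0],60]
    - [[4.2,0,4.2],[0,0,0],60]
    - [[5.6,0,5.6],[0,0,0],60]
    - [[6.4,0,6.4],[0,0,0],60]
    - [[7.1,0,7.1],[0,0,0],60]

```text
time: 28.52
eef_pos: [0.6602, -0.0277, 0.0299]
ee_rot: [0.007, 0.924, -0.016, 0.383]
ft_force: [-6.0, -0.3, 3.9]
finger_gap: 0.0602
```

>>> carry_out:
  steps:
    - [[0.7,0,0.7],[0,0,0],60]
    - [[1.4,0,1.4],[0,0,0],60]
    - [[2.1,0,2.1],[0,0,0],60]

```text
time: 28.9
eef_pos: [0.6632, -0.0278, 0.0299]
ee_rot: [0.007, 0.924, -0.016, 0.383]
ft_force: [-6.2, 0.3, 3.6]
finger_gap: 0.0602
```

>>> carry_out:
  steps:
    - [[0.7,0,0.7],[0,0,0],60]
    - [[1.4,0,1.4],[0,0,0],60]

```text
time: 29.15
eef_pos: [0.6642, -0.0279, 0.0296]
ee_rot: [0.007, 0.924, -0.016, 0.382]
ft_force: [-16.6, -2.1, 4.9]
finger_gap: 0.06
```

>>> carry_out:
  steps:
    - [[0.7,0,0.7],[0,0,0],60]
    - [[1.4,0,1.4],[0,0,0],60]

```text
time: 29.4
eef_pos: [0.6646, -0.0279, 0.0289]
ee_rot: [0.006, 0.924, -0.016, 0.381]
ft_force: [-33.8, 0.3, 23.2]
finger_gap: 0.0603
```

>>> carry_out:
  steps:
    - [[-1,0,-1],[0,0,0],60]
    - [[-3,0,-3],[0,0,0],60]
    - [[-10,0,-10],[0,0,0],60]
    - [[-25,0,-30],[0,0,0],60]
    - [[-40,0,-60],[0,0,0],60]
    - [[-45,0,-90],[0,0,0],60]
    - [[-45,0,-90],[0,0,0],60]

```text
time: 30.28
eef_pos: [0.5709, -0.0247, 0.0625]
ee_rot: [0.007, 0.923, -0.016, 0.384]
ft_force: [0.2, -0.1, -0.4]
finger_gap: 0.0602
```

```bash
python3 - <<'E'
from h import *
p,M=st()
C=cams()
for n in C: cv2.imwrite(f"pics/v{n}full.png",C[n]["frame"])
for n,o in(("top",(275,140)),("scene",(220,170))):
    cv2.imwrite(f"pics/v1{n}.png",cv2.resize(C[n]["frame"][o[1]:o[1]+120,o[0]:o[0]+130],None,fx=5,fy=5,interpolation=cv2.INTER_CUBIC))
a,b=.032,.045
for rk in((.738,-.0331),):
  Rz=R.from_euler('z',-2,degrees=True).as_matrix()
  P=np.array([(-.064,.045,.07),(-.064,-.045,.07),(0,.045,.07),(0,-.045,.07),(0,.08,.03),(0,-.08,.03),(-.094,.06,.012),(-.094,-.06,.012)])@Rz.T+[*rk,0]
  print(((proj(C["top"],P)-[275,140]+.5)*5-.5).round(0).tolist())
E
```

```text
t 30.27 p [570.9 -24.7  62.5] tz [ 0.708 -0.024 -0.706] ty [-0.034 -0.999 -0.   ] F [ 0.2 -0.1 -0.4] M [0.06 0.44 0.02] gap 60.2 j [-0.109  0.375  2.399  3.012  0.422 -1.505]
[[254.0, 389.0], [403.0, 393.0], [257.0, 285.0], [406.0, 289.0], [200.0, 298.0], [460.0, 306.0], [228.0, 454.0], [422.0, 460.0]]
```

View pics/v1top.png

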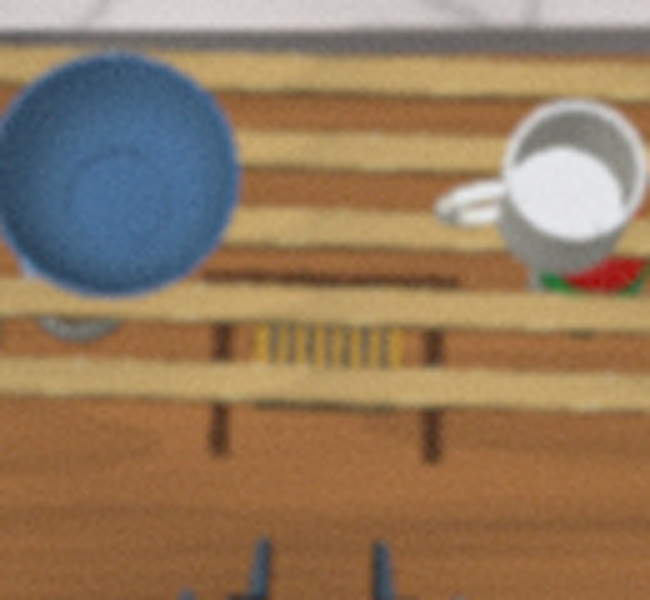

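View pics/v1scene.png

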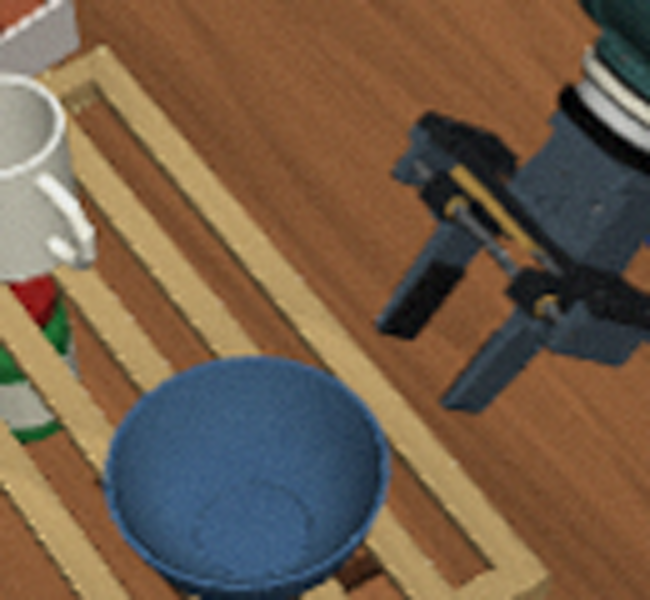

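View pics/vscenefull.png

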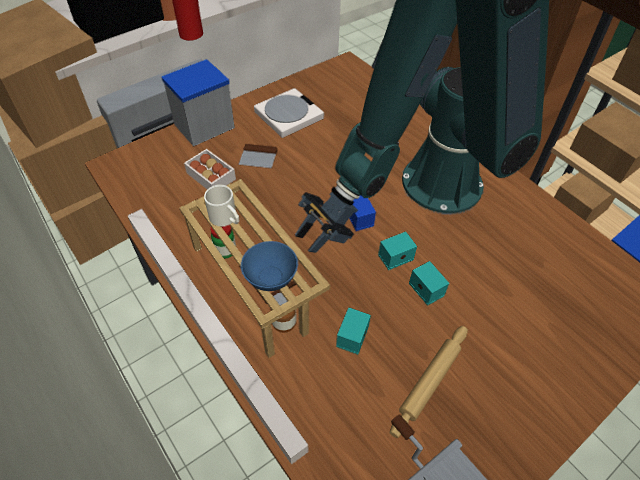

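```bash
python3 - <<'E'
from h import *
C=cams()
Rz=R.from_euler('z',-2,degrees=True).as_matrix()
for d in(0,-.003):
  P=np.array([(-.064+d,.045,0),(-.064+d,-.045,0)])@Rz.T+[.738,-.0331,0]
  print(((proj(C["top"],P)-[315,200]+.5)*10-.5).round(0).tolist())
cv2.imwrite("pics/w1.png",cv2.resize(C["top"]["frame"][200:235,315:370],None,fx=10,fy=10,interpolation=cv2.INTER_CUBIC))
for n in C:
    a=cv2.imread(f"pics/{n}0.png");d=cv2.absdiff(a,C[n]["frame"]).max(2);d=(cv2.blur(d,(5,5))>30)
    cv2.imwrite(f"pics/d{n}.png",(d*255).astype(np.uint8))
E
```

```text
[[109.0, 222.0], [397.0, 231.0]]
[[108.0, 231.0], [397.0, 240.0]]
```

View pics/w1.png

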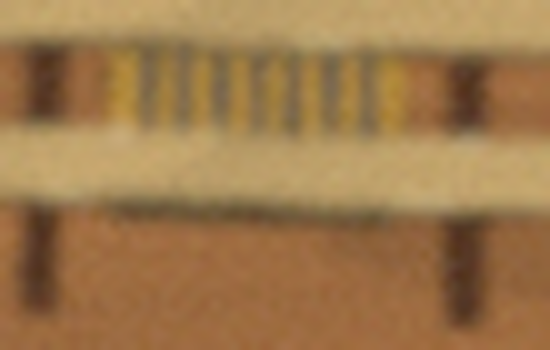

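View pics/dscene.png

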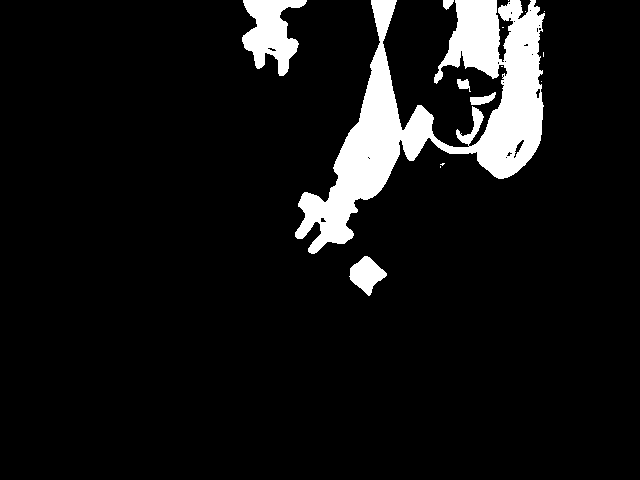

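View pics/dtop.png

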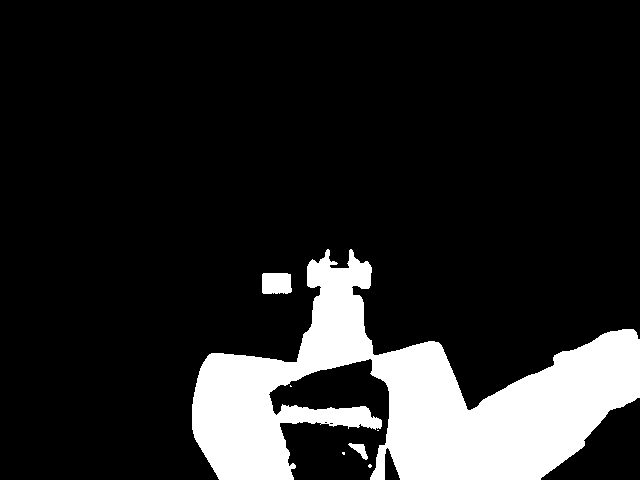

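```bash
python3 - <<'E'
from workcell import close_job
print(close_job())
E
```

```text
the job is handed in; nothing more can be done
None
```

The stamp is parked brass face up under the rack, between the rails and against the stop. I handed the job in at about 30 s of the 72 s allowed.

- **Rolling:** I gripped the stamp by its two ends and turned it 90° twice about its own x. It hung about 1–2 mm above the bench during each turn. I lowered it until the force reading showed contact, released it on its 90 mm side in between, and looked at it there. On the second landing I pressed the stamp down with about 23 N before easing off.
- **Parking:** I carried the stamp, still gripped and about 1 mm off the bench, in line with the bay. I then pushed it home with two spread fingertips on a tool leaning back 45°. The push force rose from about 6 N to 34 N at tool x = 0.664 m, where I had worked out the stop should be (0.6637 m). I then backed off.
- **Last checks:**
  - In the top view the brass grooves are up and centred between the rails.
  - The near edge is parallel to the stop. It showed about 1.5 pixels further in than I predicted for flush, so the stamp is not short of the stop.
  - The before/after picture differences show only the arm and the stamp's starting spot, so nothing else moved.
  - The arm was clear, with about 0 N on the wrist.
- **Not confirmed:**
  - The two cameras disagreed by 2–5 mm in y, so I used values in between, checked by touch.
  - A roof slat hides the contact with the stop, so flushness rests on the force rise, the stop position and the visible near edge.

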